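# Pack out the side play of a differential carrier and hold it over

## Task

Take the side play out of this differential: at the end of the carrier away from the ring gear, put spacer plates from the rack down into the gap between the bearing cup and the thrust shoulder, upright and fully seated, until no further plate would go in; leave the ones you do not need in the rack. Then, by its ring gear, press the carrier firmly over against the stack and finish while still holding it pressed there, so that the adjuster can be wound in behind it. Do not disturb the other things on the bench.

Things in the scene. Friction and masses are not known exactly. Their poses are not given: they have to be found in the camera images.
- housing: Grey cast differential housing, fixed on a stand, open side up, rim 179 mm above the bench, flange 262 mm (x) by 276 mm (y). Origin on the bench below its middle. Its y axis runs along the carrier's axle line, which lies 135 mm above the bench: ring gear on the +y side of the middle, spacer gap at the -y end. A sleeve sticks out of the -y end to y = -162 mm at most.
- seat_floor (a point): On the floor of the spacer seat, which is an open-topped channel in the housing's bore, 68 mm wide in the housing's x, floor 28 mm wide, 45-degree lower sides, floor 102 mm above the bench. Fixed point at x = 0, y = -78 mm in the housing's frame. A seated spacer has its origin at this height and x, its own axes along the housing's (or half a turn round).
- cup_face (a point): Centre of the bearing cup's end face, the +y side of the gap (cup 66 mm in diameter, its top 33 mm above this point). Moves with the carrier: at joint value 0 it lies at y = -65 mm in the housing's frame. The gap's other side is the fixed thrust shoulder, a sleeve end 66 mm across, anywhere from y = -75 to -87 mm: found by sliding the carrier over until it stops on it.
- carrier (a joint): Slide of the carrier (ring gear, case, two bearing cups, 5 kg) along the bore, in m. 0 = hard over to the housing's +y, against the adjuster; grows as it moves to the housing's -y, towards the gap. About 4 N of drag; stays where left; starts at 0 to 8 mm; does not turn. Stops on the shoulder after 10 to 22 mm with the gap empty, else on the spacers.
- ring_top (a point): Top of the ring gear's rim, middle of its thickness; moves with the carrier. The ring gear is an upright flat-sided steel disc, 170 mm across, 28 mm thick along the housing's y; it rises 41 mm above the housing's rim and can be gripped from above across its thickness. To 33 mm below its top nothing stands near its sides.
- rack: Wooden rack, fixed, 110 mm (x) by 150 mm (y), holding the four spacers upright in slots 8.5 mm wide, side by side along its y axis, 32 mm apart. Origin under its middle; slot floor 12 mm above the bench, slot walls to 38 mm and end walls to 46 mm above the bench.
- spacer1: Steel spacer plate 1 of 4 alike, 180 g, starts upright in the rack. 7 mm thick (its y), eight-sided, 66 mm wide (its x) and high, 40 mm hole; on top a lug to grip across its 34 mm width (x), 6 mm thick, straight-sided from 66 to 88 mm above the bottom, rounded to 105 mm. Origin: middle of the bottom edge. In the gap keep the fingertips 64 mm or more above it.
- spacer2: Steel spacer plate 2 of 4 alike, 180 g, starts upright in the rack. 7 mm thick (its y), eight-sided, 66 mm wide (its x) and high, 40 mm hole; on top a lug to grip across its 34 mm width (x), 6 mm thick, straight-sided from 66 to 88 mm above the bottom, rounded to 105 mm. Origin: middle of the bottom edge. In the gap keep the fingertips 64 mm or more above it.
- spacer3: Steel spacer plate 3 of 4 alike, 180 g, starts upright in the rack. 7 mm thick (its y), eight-sided, 66 mm wide (its x) and high, 40 mm hole; on top a lug to grip across its 34 mm width (x), 6 mm thick, straight-sided from 66 to 88 mm above the bottom, rounded to 105 mm. Origin: middle of the bottom edge. In the gap keep the fingertips 64 mm or more above it.
- spacer4: Steel spacer plate 4 of 4 alike, 180 g, starts upright in the rack. 7 mm thick (its y), eight-sided, 66 mm wide (its x) and high, 40 mm hole; on top a lug to grip across its 34 mm width (x), 6 mm thick, straight-sided from 66 to 88 mm above the bottom, rounded to 105 mm. Origin: middle of the bottom edge. In the gap keep the fingertips 64 mm or more above it.
- cap1: Bearing cap: dark iron arch about 130 x 53 x 22 mm lying on the bench. Leave it alone.
- cap2: Second bearing cap, like the first. Leave it alone.
- spray: Red spray can, 58 mm in diameter, 190 mm high. Leave it alone.
- wrench: Steel wrench, 200 mm, lying on the bench. Leave it alone.

How it is judged (in metres and radians):
At the end, for the whole second after the job is handed in: The fingers hold the carrier at rest, pressed on the spacer stack with over 6 N, its slide under 9 mm (no further 7 mm plate goes in freely); each spacer is seated upright in the gap (5 mm sideways, 4 mm in height, 0.12 rad) or stands in the rack (value of joint carrier below 0.009 m and (contact force between carrier and spacer1 above 6 N or contact force between carrier and spacer2 above 6 N or contact force between carrier and spacer3 above 6 N or contact force between carrier and spacer4 above 6 N) and contact force between the fingers and carrier above 3 N and velocity of joint carrier between -0.003 and 0.003 m/s and ((x of spacer1 in the frame of housing between -0.005 and 0.005 m and y of spacer1 in the frame of housing between -0.095 and -0.062 m and z of spacer1 in the frame of housing between 0.098 and 0.106 m and angle between spacer1's own z axis and vertical below 0.12 rad) or (x of spacer1 in the frame of rack between -0.02 and 0.02 m and y of spacer1 in the frame of rack between -0.065 and 0.065 m and z of spacer1 in the frame of rack between 0.005 and 0.022 m and angle between spacer1's own z axis and vertical below 0.3 rad)) and ((x of spacer2 in the frame of housing between -0.005 and 0.005 m and y of spacer2 in the frame of housing between -0.095 and -0.062 m and z of spacer2 in the frame of housing between 0.098 and 0.106 m and angle between spacer2's own z axis and vertical below 0.12 rad) or (x of spacer2 in the frame of rack between -0.02 and 0.02 m and y of spacer2 in the frame of rack between -0.065 and 0.065 m and z of spacer2 in the frame of rack between 0.005 and 0.022 m and angle between spacer2's own z axis and vertical below 0.3 rad)) and ((x of spacer3 in the frame of housing between -0.005 and 0.005 m and y of spacer3 in the frame of housing between -0.095 and -0.062 m and z of spacer3 in the frame of housing between 0.098 and 0.106 m and angle between spacer3's own z axis and vertical below 0.12 rad) or (x of spacer3 in the frame of rack between -0.02 and 0.02 m and y of spacer3 in the frame of rack between -0.065 and 0.065 m and z of spacer3 in the frame of rack between 0.005 and 0.022 m and angle between spacer3's own z axis and vertical below 0.3 rad)) and ((x of spacer4 in the frame of housing between -0.005 and 0.005 m and y of spacer4 in the frame of housing between -0.095 and -0.062 m and z of spacer4 in the frame of housing between 0.098 and 0.106 m and angle between spacer4's own z axis and vertical below 0.12 rad) or (x of spacer4 in the frame of rack between -0.02 and 0.02 m and y of spacer4 in the frame of rack between -0.065 and 0.065 m and z of spacer4 in the frame of rack between 0.005 and 0.022 m and angle between spacer4's own z axis and vertical below 0.3 rad))); the arm keeps its last pose, push and grip.
It fails at once if the first bearing cap is moved more than 30 mm (distance of cap1 from where it was at the start of the episode above 0.03 m).
It fails at once if the second bearing cap is moved more than 30 mm (distance of cap2 from where it was at the start of the episode above 0.03 m).
It fails at once if the spray can is moved more than 30 mm (distance of spray from where it was at the start of the episode above 0.03 m).
It fails at once if the wrench is moved more than 30 mm (distance of wrench from where it was at the start of the episode above 0.03 m).
It also fails if it takes over 72 s, if anything falls off the work surface, if the arm or the gripper's body presses on something with over 40 N, if the wrist force passes 120 N, or if a joint passes its speed limit or range.

## Robot

A 6-joint arm with a two-finger parallel gripper is mounted at the origin on the work surface. World frame = base frame: x ahead of the robot, y to its left, z up, the work surface at z = 0. Lengths are in mm, angles in rad, forces in N, time in s.
With the tool pointing down it reaches from about 275 to 750 mm from the base axis. Payload 10.2 kg.
Tool frame: the origin (TCP) lies midway between the tips of the shut fingers; the grasp point (between the pads) lies 19 mm behind it; z points along the fingers, y is the direction in which the jaws open and shut (so a half turn about z gives the same grasp; the last joint's range is limited). The gripper opens to 85 mm and grips with 20 to 120 N. Pads are 22 mm wide; open, the fingers measure 114 mm over their backs; the gripper's body (76 mm by 85 mm) begins 54 mm behind the grasp point. The pads swing forward as they close: fully open they stand 13 mm farther back than shut.
Start: joints at [0.95, 0.313, 1.498, -0, 1.331, -0.223], TCP at [203.393, 484.006, 203.794] pointing down, gripper open.
Joint ranges: [-2.94, 2.94], [-0.97, 2.17], [0.19, 2.56], [-1.23, 4.37], [0.02, 3.11], [-2.88, 2.88]. Speed limits (rad/s): [2.39, 2.39, 3.01, 3.14, 3.14, 3.14].

## Interface

Orientations are given as a unit quaternion [w, x, y, z].
In Python, from rig import sense, optics, ctrl gives the robot as it stands.
- The arm moves only by the tool play_rows, never from a script. Its argument "plan" is a list of rows, each a list of 7 numbers: the shift along the world's x, y, z in mm, then the turn, a rotation vector about the world's x, y, z in rad, then the opening, from -1 (shut) to 1 (fully open), so that 0 is half open. A call has 1 to 5 rows; each row shifts and turns the pose as measured when the row begins; what a row does not reach is not made up. A row lasts 1/12 s, in which the tool goes at most 41.7 mm and 7.16 degrees, less where a joint would pass 70% of its speed; a pose out of reach is approached as far as the arm can. A call is refused whole if a number of a shift passes 41.7 or a number of a turn 0.125, either way. A call with a gripper value outside its range is refused whole. The fingers move at their own pace and stop on an object; "grip_force" is the grip in N (left out, the last holds). Time passes only in rows, so rows that do not move let the fingers close. It gives the time, the measured TCP pose, the force and the opening at its end, in the units of the state.
- sense(): the state, without advancing time (a new reading comes with each control period).
- optics.capture(name): name is "scene" or "side" or "wrist"; returns a dict with "img" (420x560x3 uint8, blue, green, red), "fx", "fy", "cx", "cy" (pixels), "dist" ([k1, k2, p1, p2, k3] as OpenCV has them; the pictures are not rectified), "world_to_cam" (4x4, takes a point from world to camera coordinates). Camera axes: x right, y up, looking along -z (the intrinsics and any distortion apply to the point x, -y, -z); pixel columns grow to the right and rows downward; lengths in mm; the calibration is good to about 2 mm. A picture is of the moment at which its call begins. There is no depth.
- ctrl.finish_job(): hands the job in, once; it reports no verdict.
The state is a dict: "time_s": time; "joints": joint angles; "dq": joint speeds; "tau": joint torques, N m; "eef_pos": TCP position; "ee_rot": TCP orientation; "force": force on the tool from outside, world axes, zero at the start; "wrist_torque": the same for the moment, N m; "grip_width": opening from 0.0 (shut) to 1.0 (fully open).
Only numpy, scipy, OpenCV 4.12 (cv2) and the standard library are available. Lean on these libraries where they do the work, as an engineer would, in place of code of your own. Each camera call takes 0.05 s, during which the arm holds its last target. There are 200 camera calls.

## Working session

There is one attempt and no reset: what is moved stays moved. The work goes in short steps, Python scripts to look and compute and a tool call to move; the robot and the scene stay as the last step left them, time stands still between calls to the robot, and variables do not carry over. Pictures are saved under pics/ and viewed, about 8 in all and at most 12, crops included, and the job is handed in when it is done.

Besides the shell and the picture viewer there is one more tool, called after "Call:" by a JSON object that holds its "method" and its "body". play_rows: Moves the arm, as the interface text tells. Its arguments: {"type":"object","properties":{"plan":{"type":"array"},"grip_force":{"type":"number"}},"required":["plan"]}

```bash
mkdir -p pics
cat > h.py <<'E'
import numpy as np, cv2
from rig import sense, optics, ctrl
def cap(n,f):
    c=optics.capture(n); cv2.imwrite('pics/'+f+'.png',c['img']); 
    np.savez('pics/'+f,img=c['img'],K=np.array([[c['fx'],0,c['cx']],[0,c['fy'],c['cy']],[0,0,1]]),d=np.array(c['dist'],float),T=np.array(c['world_to_cam'])); return c
def ld(f): return np.load('pics/'+f+'.npz')
def proj(f,P):
    c=ld(f);P=np.atleast_2d(P).astype(float);q=P@c['T'][:3,:3].T+c['T'][:3,3];q=q*[1,-1,-1]
    return cv2.projectPoints(q,np.zeros(3),np.zeros(3),c['K'],c['d'])[0][:,0]
def ray(f,uv):
    c=ld(f);n=cv2.undistortPoints(np.array(uv,float).reshape(-1,1,2),c['K'],c['d'])[:,0]
    d=np.c_[n[:,0],-n[:,1],-np.ones(len(n))]@c['T'][:3,:3]; o=-c['T'][:3,:3].T@c['T'][:3,3]; return o,d
def onz(f,uv,z):
    o,d=ray(f,uv); z=np.broadcast_to(z,len(d)); return o+d*((z-o[2])/d[:,2])[:,None]
E
python3 - <<'E'
from h import *
print(sense())
a=cap('scene','s0')['img'];b=cap('side','d0')['img']
cap('wrist','w0')
cv2.imwrite('pics/a0.png',cv2.resize(a,(800,600)));cv2.imwrite('pics/b0.png',cv2.resize(b,(800,600)))
for f in('s0','d0','w0'): 
  o,_=ray(f,[[0,0]]);print(f,o,ld(f)['K'][0,0])
E
```

```text
{'time_s': 0.0, 'joints': array([ 9.49594250e-01,  3.13444339e-01,  1.49844330e+00, -2.29022844e-05,
        1.33101937e+00, -2.23417476e-01]), 'dq': array([ 0.00149369,  0.00069352,  0.00031298, -0.00029229, -0.00266738,
       -0.00027103]), 'tau': array([-1.94520573e-03, -4.12274587e+01, -2.59732264e+01, -3.21314556e-04,
        4.24287660e-03, -1.66056225e-05]), 'eef_pos': array([203.21885705, 483.74702964, 203.23566245]), 'ee_rot': array([-2.59211608e-04,  1.97580874e-01,  9.80286370e-01, -6.03999324e-04]), 'force': array([-0.81791674, -1.03310775, -0.18712041]), 'wrist_torque': array([-0.0011268 , -0.03526881,  0.01300814]), 'grip_width': 0.9984461560548568}
s0 [1282.03467666  442.05114549 1502.03688544] 520.1020534967975
d0 [ 180.20064891  122.36083361 1200.21755599] 398.6789083075589
w0 [141.38975793 510.6566355  374.05514341] 309.5009067984452
```

View pics/a0.png

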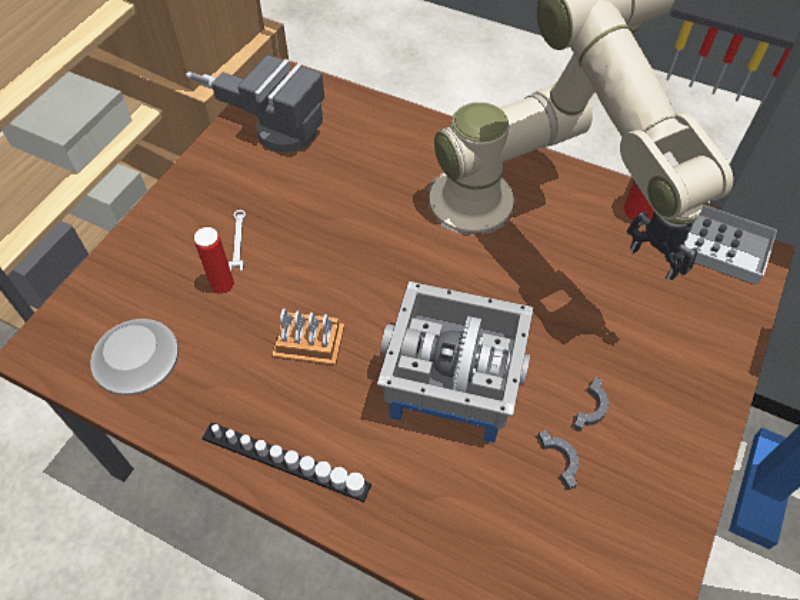

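View pics/b0.png

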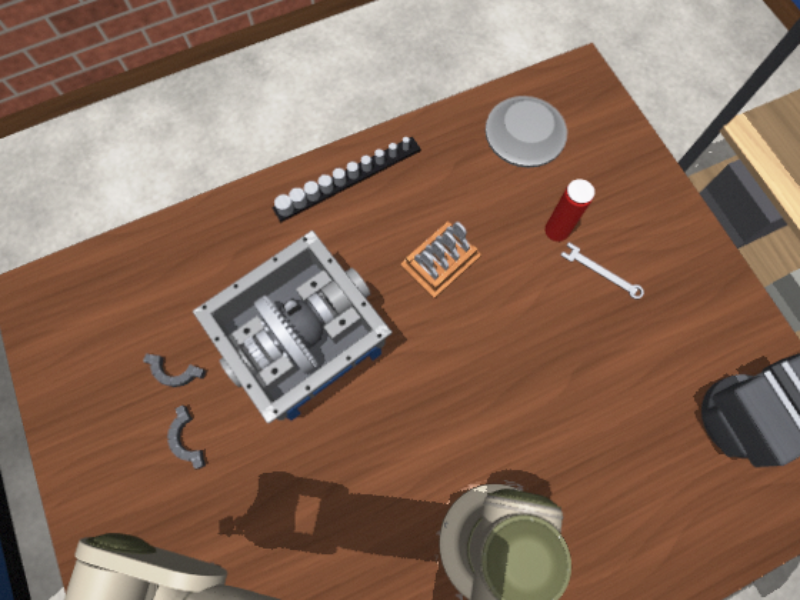

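Run:
```python
from h import *
def crop(f,x,y,w,h,s): 
    return cv2.resize(ld(f)['img'][y:y+h,x:x+w],None,fx=s,fy=s,interpolation=cv2.INTER_CUBIC)
A=np.zeros((600,800,3),np.uint8)
a=crop('s0',262,190,115,120,3.4);A[:a.shape[0],:a.shape[1]]=a
b=crop('d0',132,158,142,140,2.8);A[:392,400:400+b.shape[1]]=b[:392]
c=crop('s0',187,210,57,50,4);A[400:600,0:228]=c
d=crop('d0',278,150,62,60,3.3);A[400:598,400:400+d.shape[1]]=d
cv2.imwrite('pics/c0.png',A)
```

```text
(no output)
```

View pics/c0.png

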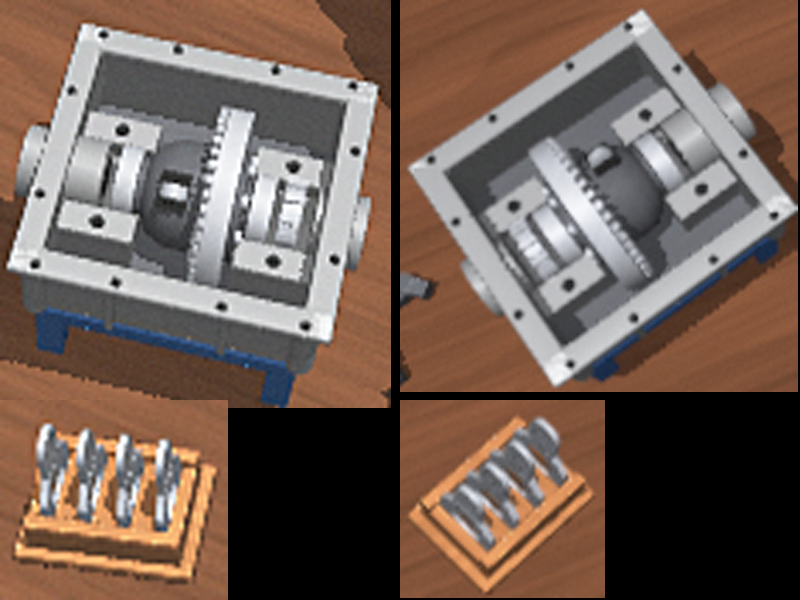

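```bash
cat > fit.py <<'E'
from h import *
from scipy.optimize import least_squares
def un(p,s,o): return (np.array(p,float)+.5)/s-.5+o
def fit(obs,loc,x0,dz=False):
    def P(v,l): 
        c,s=np.cos(v[2]),np.sin(v[2]); l=np.array(l,float)
        return np.c_[v[0]+c*l[:,0]-s*l[:,1],v[1]+s*l[:,0]+c*l[:,1],l[:,2]+(v[3] if dz else 0)]
    f=lambda v: np.concatenate([(proj(k,P(v,l))-o).ravel() for k,o,l in obs])
    r=least_squares(f,x0,x_scale=[100,100,1]+[50]*dz);return r.x,r.fun.round(1)
E
python3 - <<'E'
from fit import *
s=un([(84,24),(378,86),(329,341),(8,268)],3.4,(262,190))
d=un([(11,168),(156,386),(397,210),(240,10)],2.8,(132,158))
L=[(-131,-138,179),(-131,138,179),(131,138,179),(131,-138,179)]
Ld=[L[2],L[1],L[0],L[3]]
print(onz('s0',s,179).round(),onz('d0',d,179).round())
for ob in ([('s0',s,L),('d0',d,Ld)],[('s0',s,L)],[('d0',d,Ld)]): print(fit(ob,0,[450,150,0]))
# rack
rs=un([(15,156),(190,178),(215,67)],4,(187,210)); rd=un([(192,92),(88,190),(10,115),(118,18)],3.3,(278,150))
for z in(0,10): print(z,onz('s0',rs,z).round(),onz('d0',rd,z).round())
R=[(55,-75,0),(55,75,0),(-55,75,0),(-55,-75,0)]
ls=un([(47,26),(87,32),(125,36),(165,41)],4,(187,210)); print(onz('s0',ls,117).round())
E
```

```text
[[428.  29. 179.]
 [370. 294. 179.]
 [622. 350. 179.]
 [682.  85. 179.]] [[622. 348. 179.]
 [372. 293. 179.]
 [430.  29. 179.]
 [684.  86. 179.]]
(array([5.26440383e+02, 1.89207590e+02, 2.19614963e-01]), array([-1. , -0.1,  0.4, -0.2,  0.5,  0.9, -0.9,  0.4, -1.6, -0. , -0.3,
        1.4,  1.1, -0. ,  1.1, -0.5]))
(array([5.25149624e+02, 1.89348864e+02, 2.17080636e-01]), array([-0.7, -0.4,  0.7, -0.4,  0.6,  0.6, -0.7, -0.1]))
(array([5.27342219e+02, 1.89056206e+02, 2.21431900e-01]), array([-1.7, -0.2, -0.2,  1.1,  1. , -0.5,  0.9, -0.8]))
0 [[ 647. -217.    0.]
 [ 599.  -77.    0.]
 [ 495. -111.    0.]] [[ 557. -248.    0.]
 [ 508. -111.    0.]
 [ 610.  -75.    0.]
 [ 660. -218.    0.]]
10 [[ 651. -213.   10.]
 [ 603.  -73.   10.]
 [ 500. -108.   10.]] [[ 554. -245.   10.]
 [ 506. -109.   10.]
 [ 606.  -74.   10.]
 [ 656. -215.   10.]]
[[ 583. -207.  117.]
 [ 573. -176.  117.]
 [ 563. -147.  117.]
 [ 553. -116.  117.]]
```

Call:
{"method": "play_rows", "body": {"plan": [[0,0,41,0,0,0.055,1],[26,-23,20,0,0,0.055,1],[29,-26,12,0,0,0.055,1],[29,-26,12,0,0,0.055,1],[29,-26,10,0,0,0.055,1]]}}

```text
time_s: 0.57
eef_pos: [313.3, 380.8, 298.2]
ee_rot: [-0.002, 0.05, 0.999, -0.005]
force: [1.0, 0.2, 0.2]
grip_width: 1.0
```

Call:
{"method": "play_rows", "body": {"plan": [[30,-26,0,0,0,0.055,1],[30,-26,0,0,0,0.055,1],[30,-26,0,0,0,0.055,1],[30,-26,0,0,0,0.055,1],[30,-26,0,0,0,0.055,1]]}}

```text
time_s: 0.98
eef_pos: [469.2, 243.3, 301.0]
ee_rot: [0.001, -0.095, 0.995, -0.003]
force: [0.5, 0.6, -1.0]
grip_width: 1.001
```

Call:
{"method": "play_rows", "body": {"plan": [[27,-20,0,0,0,0.015,1],[27,-20,0,0,0,0.015,1],[0,0,0,0,0,0,1]]}}

```text
time_s: 1.23
eef_pos: [529.2, 195.3, 299.1]
ee_rot: [-0.0, -0.109, 0.994, -0.004]
force: [-0.6, 0.0, -1.1]
grip_width: 1.0
```

Run:
```python
from h import *
c=cap('wrist','w1')['img'];cv2.imwrite('pics/w1b.png',cv2.resize(c,(800,600),interpolation=cv2.INTER_CUBIC))
s=sense();print(s['eef_pos'],s['ee_rot'],s['joints'],ray('w1',[[0,0]])[0])
```

```text
[527.52407337 196.94684491 299.34909551] [-6.42483030e-04 -1.09045474e-01  9.94029843e-01 -3.65272877e-03] [ 0.15299569  0.35746991  1.19149565 -0.0072443   1.59422962 -1.63649158] [463.46771665 182.21252712 469.97596411]
```

View pics/w1b.png

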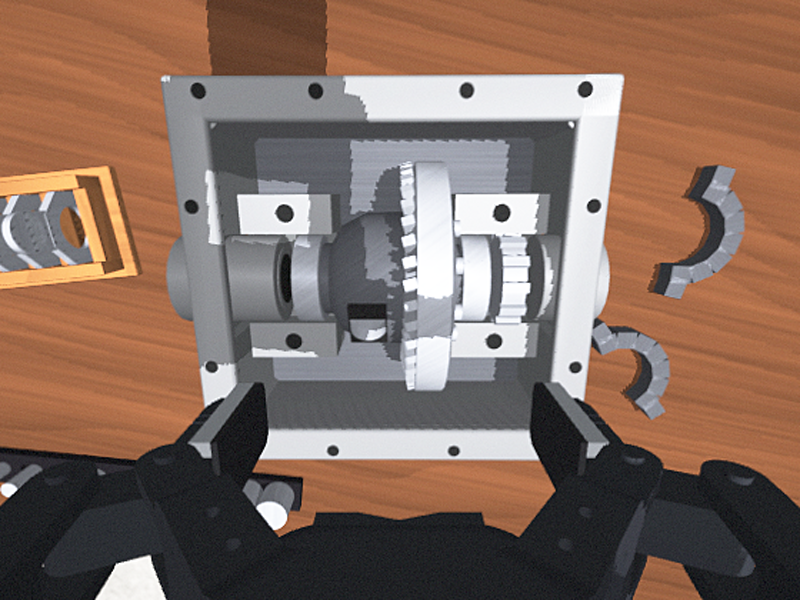

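```bash
cat >> fit.py <<'E'
def toH(P,h=(526.4,189.2,.2196)):
    c,s=np.cos(h[2]),np.sin(h[2]);P=np.atleast_2d(P);d=P[:,:2]-h[:2];return np.c_[d@[c,s],d@[-s,c],P[:,2]]
def frH(L,h=(526.4,189.2,.2196)):
    c,s=np.cos(h[2]),np.sin(h[2]);L=np.atleast_2d(L).astype(float);return np.c_[h[0]+L[:,0]*c-L[:,1]*s,h[1]+L[:,0]*s+L[:,1]*c,L[:,2]]
E
python3 - <<'E'
from fit import *
k=.7
w=un([(163,76),(623,73),(590,457),(205,459)],1/k,0)
L=[(-131,-138,179),(-131,138,179),(131,138,179),(131,-138,179)]
s=un([(84,24),(378,86),(329,341),(8,268)],3.4,(262,190))
d=un([(11,168),(156,386),(397,210),(240,10)],2.8,(132,158))
Ld=[L[2],L[1],L[0],L[3]]
print(fit([('w1',w,L)],0,[526,189,.22]),fit([('w1',w,L),('s0',s,L),('d0',d,Ld)],0,[526,189,.22]))
# screw holes (image centers) as check
print(toH(onz('w1',w,179)).round(1))
print('ringtop px',proj('w1',frH([[0,15,220],[0,30,220],[0,-65,168],[0,-78,168]]))/k)
r=un([(415,290),(452,290),(401,290)],1/k,0);print(toH(onz('w1',r,220)).round(1))
g=un([(293,236),(288,236),(331,236)],1/k,0);print(toH(onz('w1',g,166)).round(1))
# sleeve width edges, at z=135 silhouettes
E
```

```text
(array([5.28388785e+02, 1.91749610e+02, 2.26634391e-01]), array([-2.7, -0.5,  3.2, -1.9, -6.3,  2.3,  5.6,  1.6])) (array([5.28124294e+02, 1.91289856e+02, 2.25337675e-01]), array([-3.1, -1.3,  3. , -2.1, -6.8,  2.1,  5.1,  1.1, -1. ,  0.7,  0.6,
        0.2,  1.3,  1.5, -0.3,  1.4, -2.6,  0.1, -0.9,  1.2,  0.2, -0.7,
       -0.2, -0.8]))
[[-127.1 -134.6  179. ]
 [-128.1  136.7  179. ]
 [ 129.7  147.3  179. ]
 [ 132.6 -140.9  179. ]]
ringtop px [[415.43788897 301.26501605]
 [441.20434816 301.28606072]
 [298.35147845 282.92377184]
 [279.69116502 282.9037711 ]]
[[ -6.8  14.6 220. ]
 [ -6.9  35.9 220. ]
 [ -6.8   6.5 220. ]]
[[-32.3 -67.2 166. ]
 [-32.3 -70.6 166. ]
 [-32.3 -41.3 166. ]]
```

Run:
```python
from fit import *
c=cap('wrist','w2');s=sense();print(s['eef_pos'],np.abs(s['dq']).max())
px=np.array([(198,91),(316,91),(467,90),(585,90),(191,206),(594,206),(211,367),(575,367),(333,451),(454,451)],float)
p=un(px,1/.7,0)
# refine by dark blob centroid in w1 and w2
def ref(f):
    g=255-cv2.cvtColor(ld(f)['img'],cv2.COLOR_BGR2GRAY).astype(float);o=[]
    for u,v in p.round().astype(int):
        w=np.clip(g[v-7:v+8,u-7:u+8]-170,0,None) if f else 0
        yy,xx=np.mgrid[v-7:v+8,u-7:u+8];m=(np.hypot(xx-u,yy-v)<6);w=w*m;o.append((np.sum(w*xx)/w.sum(),np.sum(w*yy)/w.sum()))
    return np.array(o)
sg=[(-1,0,-1,0),(-1,0,0,-1),(-1,0,0,1),(-1,0,1,0),(0,-1,-1,0),(0,-1,1,0),(0,1,-1,0),(0,1,1,0),(1,0,0,-1),(1,0,0,1)]
for f in('w1','w2'):
    q=ref(f);print(np.abs(q-p).max().round(1))
    def fun(v):
        l=[(a*v[3]+b*v[4],cc*v[5]+e*v[6],179) for a,b,cc,e in sg]
        return (proj(f,frH(l,v[:3]))-q).ravel()
    r=least_squares(fun,[527,190,.22,120,60,126,45],x_scale=[100,100,1,100,100,100,100]);print(r.x.round(3),r.fun.round(1))
```

```text
[526.32811341 198.39548744 299.84792623] 0.04433903539336028
0.6
[5.28859e+02 1.90096e+02 2.21000e-01 1.21819e+02 5.53190e+01 1.23284e+02
 4.51240e+01] [-9.4  0.3  0.1  0.4  0.   0.5  9.3  0.2  5.5 -0.2 -5.4 -0.1  5.   0.3
 -5.  -0.2 -0.1 -0.7 -0.1 -0.7]
2.2
[5.28748e+02 1.90558e+02 2.20000e-01 1.22129e+02 5.55390e+01 1.23420e+02
 4.51520e+01] [-9.2  0.2 -0.2  0.2 -0.3  0.7  9.4  0.3  5.3 -0.4 -5.7  0.   5.2 -0.1
 -4.6  0.   0.1 -0.6  0.2 -0.6]
```

Call:
{"method": "play_rows", "body": {"plan": [[-3,12,-35,0,0,0,0.6],[0,0,-35,0,0,0,0.6],[0,0,-30,0,0,0,0.3],[0,0,-5,0,0,0,0.3],[0,0,0,0,0,0,0.3]]}}

```text
time_s: 1.75
eef_pos: [519.5, 215.0, 194.2]
ee_rot: [0.002, -0.112, 0.994, -0.003]
force: [-0.3, -1.6, 1.2]
grip_width: 0.652
```

Run:
```python
from h import *
s=sense();print({k:s[k].round(3) for k in('eef_pos','ee_rot','force')},s['grip_width'])
```

```text
{'eef_pos': array([519.536, 214.991, 194.22 ]), 'ee_rot': array([ 0.002, -0.112,  0.994, -0.003]), 'force': array([-0.293, -1.564,  1.235])} 0.6516681575390189
```

Call:
{"method": "play_rows", "body": {"plan": [[1,-3,-2,0,0,0,0.1],[0,0,0,0,0,0,-1],[0,0,0,0,0,0,-1],[0,0,0,0,0,0,-1],[0,0,0,0,0,0,-1]], "grip_force": 40}}

```text
time_s: 2.17
eef_pos: [522.1, 213.4, 199.0]
ee_rot: [0.007, -0.113, 0.994, -0.002]
force: [0.1, 0.7, -0.2]
grip_width: 0.004
```

Call:
{"method": "play_rows", "body": {"plan": [[0,0,0,0,0,0,-1],[0,0,0,0,0,0,-1]]}}

```text
time_s: 2.33
eef_pos: [522.6, 213.4, 200.3]
ee_rot: [0.008, -0.113, 0.994, -0.002]
force: [0.2, -0.1, -0.2]
grip_width: 0.001
```

Run:
```python
from h import *
c=cap('wrist','w3')['img'];cv2.imwrite('pics/w3b.png',cv2.resize(c,(800,600),interpolation=cv2.INTER_CUBIC))
print(sense()['eef_pos'])
```

```text
[522.55737293 213.41943136 200.23608922]
```

View pics/w3b.png

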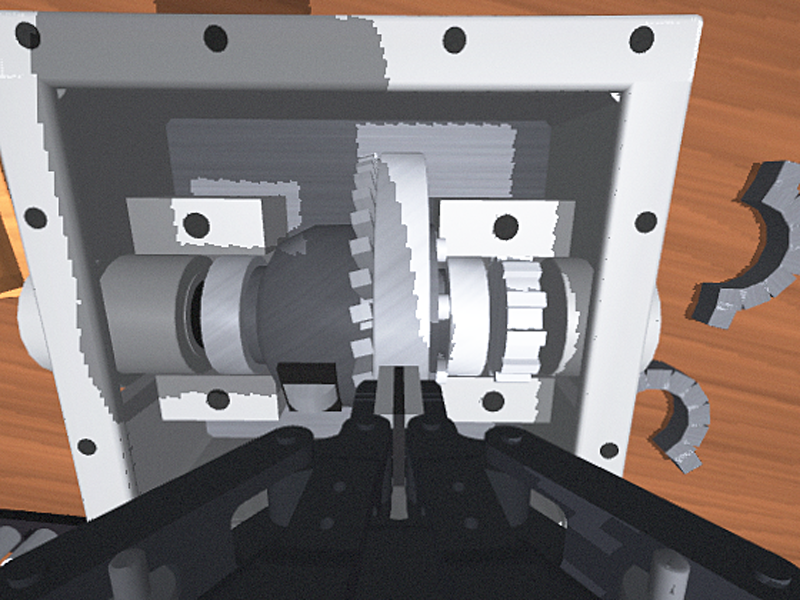

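Run:
```python
from fit import *
s=sense();h=(527.8,190,.22)
print(ray('w3',[[0,0]])[0], toH(s['eef_pos'],h))
print('tcp',proj('w3',s['eef_pos'])/.7,'ring top',proj('w3',frH([[0,7,220],[0,35,220],[0,21,220],[-85,21,135],[85,21,135]],h))/.7)
print('holes',proj('w3',frH([[-122,-117,179],[-122,-45,179],[-122,45,179],[-122,117,179]],h))/.7)
```

```text
[454.24330402 198.86238987 369.93515034] [[-5.45270546e-03  2.39990599e+01  2.00236089e+02]]
tcp [[397.78729727 357.44296625]] ring top [[351.49929014 377.55122417]
 [427.18496837 378.14033406]
 [389.33375759 377.83831936]
 [393.60025776 148.96781763]
 [392.75109477 446.33585825]]
holes [[ 24.23940286  31.419215  ]
 [217.32201377  34.66557787]
 [455.57943329  36.54369525]
 [647.60001259  36.30566078]]
```

Run:
```python
from h import *
cap('scene','s4');cap('side','d4')
def crop(f,x,y,w,h,s): return cv2.resize(ld(f)['img'][y:y+h,x:x+w],None,fx=s,fy=s,interpolation=cv2.INTER_CUBIC)
A=np.zeros((600,800,3),np.uint8)
a=crop('s4',262,170,115,120,3.4);A[:a.shape[0],:a.shape[1]]=a[:600,:400]
b=crop('d4',132,158,142,140,2.8);A[:392,400:797]=b[:392,:397]
c=crop('w3',215,230,130,70,3);A[395:600,0:390]=c[:205,:390]
cv2.imwrite('pics/c4.png',A);print(sense()['eef_pos'],sense()['grip_width'])
```

```text
[522.41158863 213.39298087 199.85713183] -0.000999233357189652
```

View pics/c4.png

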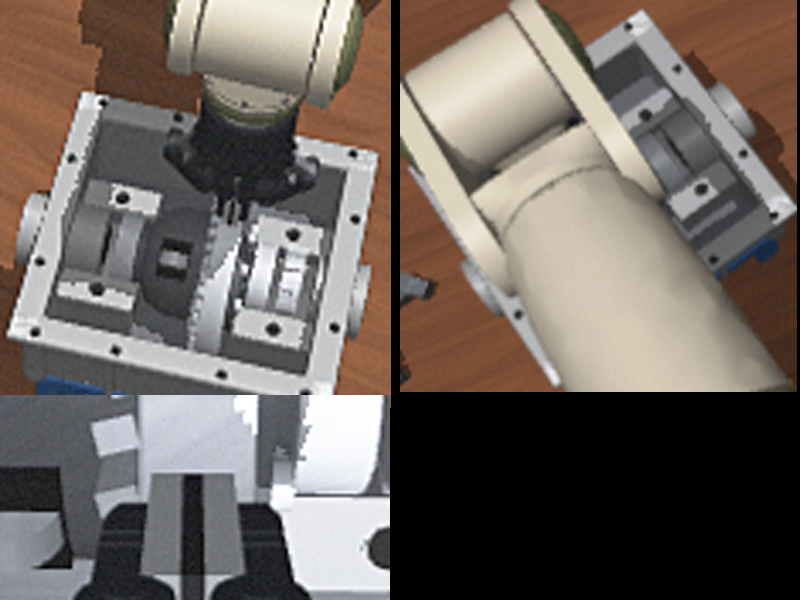

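Run:
```python
from fit import *
for z in(190,200,210,220): print(z,(proj('s4',[522.4,213.4,z])-[262,170])*3.4, (proj('w3',[522.4-11*.976,213.4-11*.218,z])-[215,230])*3+[0,395])
```

```text
190 [[225.4158024  241.95123513]] [[191.08310909 385.49882427]]
200 [[226.30458778 235.96894579]] [[190.78606214 401.53283519]]
210 [[227.20316764 229.92069544]] [[190.45549837 419.37610684]]
220 [[228.11170469 223.80538759]] [[190.08539242 439.35390965]]
```

Run:
```python
from fit import *
T=ld('w1')['T'];c=ld('w1');print(c['T'].round(3))
e=np.array([527.5,196.9,299.3])
for dz in(0,13,25,40):
  for dx in(-11,11):
    L=[[dx,y,dz] for y in(-42,42)]
    print(dz,dx,(proj('w1',frH(L,(e[0],e[1],.22))+[0,0,e[2]])/.7).round())
```

```text
[[-2.17000e-01  9.76000e-01 -7.00000e-03 -7.39010e+01]
 [-9.40000e-01 -2.11000e-01 -2.68000e-01  6.00207e+02]
 [-2.64000e-01 -5.10000e-02  9.63000e-01 -3.21203e+02]
 [ 0.00000e+00  0.00000e+00  0.00000e+00  1.00000e+00]]
0 -11 [[299. 329.]
 [506. 329.]]
0 11 [[302. 379.]
 [503. 380.]]
13 -11 [[291. 340.]
 [514. 340.]]
13 11 [[295. 393.]
 [510. 394.]]
25 -11 [[283. 351.]
 [523. 351.]]
25 11 [[287. 408.]
 [518. 408.]]
40 -11 [[271. 368.]
 [535. 368.]]
40 11 [[276. 429.]
 [530. 430.]]
```

Call:
{"method": "play_rows", "body": {"plan": [[0,0,40,0,0,0,-1],[0,0,30,0,0,0,-1],[0,0,0,0,0,0,-1],[0,0,0,0,0,0,-1]]}}

```text
time_s: 2.82
eef_pos: [521.0, 213.0, 270.7]
ee_rot: [0.005, -0.112, 0.994, -0.002]
force: [0.6, -0.5, -0.9]
grip_width: -0.002
```

Run:
```python
from fit import *
cap('scene','s5');cap('wrist','w5')
s=sense();e=s['eef_pos'];print(e,s['ee_rot'],s['joints'])
def crop(f,x,y,w,h,s): return cv2.resize(ld(f)['img'][y:y+h,x:x+w],None,fx=s,fy=s,interpolation=cv2.INTER_CUBIC)
u=proj('s5',e)[0].round().astype(int);v=proj('w5',e)[0].round().astype(int)
print(u,v)
a=crop('s5',u[0]-40,u[1]-50,80,75,5);b=crop('w5',v[0]-65,v[1]-40,130,120,3)
A=np.zeros((380,800,3),np.uint8);A[:375,:400]=a;A[:360,400:790]=b
cv2.circle(A,(202,252),3,(0,0,255),-1);cv2.circle(A,(400+196,121),3,(0,0,255),-1)
cv2.imwrite('pics/c5.png',A)
```

```text
[520.80835001 213.01846309 269.94560464] [ 0.00456295 -0.11247852  0.99364079 -0.00239547] [ 0.18284939  0.3572143   1.26597621 -0.00542874  1.50963517 -1.61307598]
[331 226] [278 249]
```

View pics/c5.png

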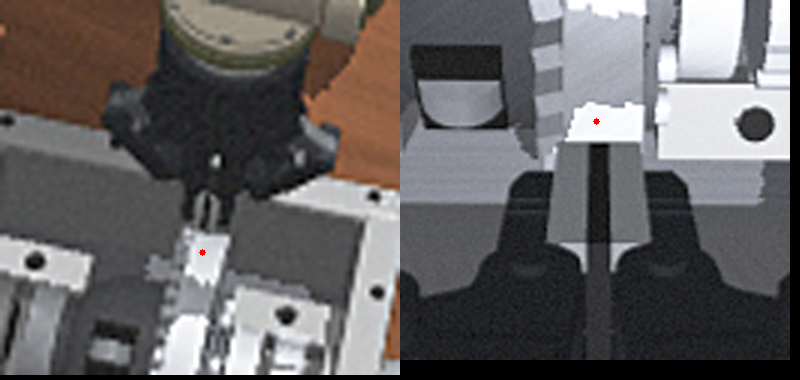

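Run:
```python
from fit import *
e=np.array([520.81,213.02,269.95])
for d in(0,10,20,25,30,35):
  print(d,[(proj(f,e+[dx*.976,dx*.218,d])[0]).round(1).tolist() for f,dx in(('s5',11),('s5',0),('w5',-11),('w5',0))])
o1,d1=ray('s5',[[332.4,221.6]]);o2,d2=ray('w5',[[278.7,256.3]])
d1=d1[0];d2=d2[0];t=np.linalg.lstsq(np.c_[d1,-d2],o2-o1,rcond=None)[0];print(o1+t[0]*d1,o2+t[1]*d2)
```

```text
0 [[329.8, 229.3], [330.6, 226.1], [278.6, 231.6], [278.5, 249.3]]
10 [[330.1, 227.4], [330.9, 224.1], [278.5, 237.4], [278.4, 255.9]]
20 [[330.4, 225.4], [331.2, 222.2], [278.4, 243.9], [278.3, 263.4]]
25 [[330.5, 224.5], [331.3, 221.2], [278.3, 247.5], [278.2, 267.5]]
30 [[330.7, 223.5], [331.4, 220.2], [278.2, 251.3], [278.1, 271.8]]
35 [[330.8, 222.5], [331.6, 219.2], [278.2, 255.3], [278.0, 276.4]]
[516.64629598 215.07035271 288.6058954 ] [517.33785919 212.4561493  288.65868746]
```

Call:
{"method": "play_rows", "body": {"plan": [[0,0,0,0,0,0,0.4],[1,-2,0,0,0,0,0.4],[0,0,0,0,0,0,0.4],[0,0,-20,0,0,0,0.4],[0,0,-20,0,0,0,0.4]]}}

```text
time_s: 3.33
eef_pos: [522.2, 210.7, 228.3]
ee_rot: [0.005, -0.112, 0.994, -0.002]
force: [0.8, 0.2, -0.8]
grip_width: 0.695
```

Call:
{"method": "play_rows", "body": {"plan": [[0,0,-30,0,0,0,0.4],[0,0,-20,0,0,0,0.4],[0,0,-8,0,0,0,0.4],[0,0,0,0,0,0,0.4]]}}

```text
time_s: 3.67
eef_pos: [520.0, 210.0, 163.0]
ee_rot: [0.001, -0.112, 0.994, -0.003]
force: [-0.8, -0.2, 0.1]
grip_width: 0.701
```

Call:
{"method": "play_rows", "body": {"plan": [[0,0,0,0,0,0,-1],[0,0,0,0,0,0,-1],[0,0,0,0,0,0,-1],[0,0,0,0,0,0,-1],[0,0,0,0,0,0,-1]]}}

```text
time_s: 4.08
eef_pos: [520.6, 210.0, 164.7]
ee_rot: [0.001, -0.112, 0.994, -0.002]
force: [1.1, 0.6, -6.3]
grip_width: 0.321
```

Call:
{"method": "play_rows", "body": {"plan": [[0.9,-3.9,0,0,0,0,-1],[0.9,-3.9,0,0,0,0,-1],[0.9,-3.9,0,0,0,0,-1]]}}

```text
time_s: 4.33
eef_pos: [522.7, 200.8, 164.7]
ee_rot: [0.001, -0.112, 0.994, -0.0]
force: [0.9, 5.2, -5.9]
grip_width: 0.317
```

Call:
{"method": "play_rows", "body": {"plan": [[0.9,-3.9,0,0,0,0,-1],[0.9,-3.9,0,0,0,0,-1],[0.9,-3.9,0,0,0,0,-1]]}}

```text
time_s: 4.58
eef_pos: [522.8, 201.2, 164.7]
ee_rot: [0.002, -0.114, 0.993, 0.012]
force: [-1.6, 28.0, -6.5]
grip_width: 0.321
```

Call:
{"method": "play_rows", "body": {"plan": [[0.9,-3.9,0,0,0,0,-1],[0.9,-3.9,0,0,0,0,-1],[0.9,-3.9,0,0,0,0,-1]]}}

```text
time_s: 4.83
eef_pos: [522.8, 202.1, 164.4]
ee_rot: [0.002, -0.117, 0.993, 0.023]
force: [-1.3, 29.9, -8.3]
grip_width: 0.323
```

Call:
{"method": "play_rows", "body": {"plan": [[0,0,0,0,0,0,-1],[0,0,0,0,0,0,-1]]}}

```text
time_s: 5.0
eef_pos: [522.8, 202.3, 164.4]
ee_rot: [0.003, -0.118, 0.993, 0.021]
force: [1.2, 4.0, -5.4]
grip_width: 0.315
```

Call:
{"method": "play_rows", "body": {"plan": [[-0.9,3.9,0,0,0,0,-1],[-0.9,3.9,0,0,0,0,-1],[-0.9,3.9,0,0,0,0,-1]]}}

```text
time_s: 5.25
eef_pos: [521.2, 209.4, 164.4]
ee_rot: [0.003, -0.117, 0.993, 0.016]
force: [1.3, -4.7, -5.2]
grip_width: 0.317
```

Call:
{"method": "play_rows", "body": {"plan": [[-0.9,3.9,0,0,0,0,-1],[-0.9,3.9,0,0,0,0,-1]]}}

```text
time_s: 5.42
eef_pos: [519.8, 215.3, 164.4]
ee_rot: [0.003, -0.116, 0.993, 0.014]
force: [1.6, -5.2, -5.3]
grip_width: 0.322
```

Call:
{"method": "play_rows", "body": {"plan": [[-0.9,3.9,0,0,0,0,-1],[0,0,0,0,0,0,-1]]}}

```text
time_s: 5.58
eef_pos: [519.1, 218.2, 164.3]
ee_rot: [0.002, -0.116, 0.993, 0.013]
force: [-0.3, 1.5, -5.4]
grip_width: 0.322
```

Call:
{"method": "play_rows", "body": {"plan": [[-0.9,3.9,0,0,0,0,-1],[-0.9,3.9,0,0,0,0,-1]]}}

```text
time_s: 5.75
eef_pos: [519.2, 217.7, 164.2]
ee_rot: [0.002, -0.114, 0.993, 0.005]
force: [3.3, -28.1, -4.7]
grip_width: 0.317
```

Call:
{"method": "play_rows", "body": {"plan": [[-0.9,3.9,0,0,0,0,-1],[-0.9,3.9,0,0,0,0,-1]]}}

```text
time_s: 5.92
eef_pos: [519.3, 217.0, 164.0]
ee_rot: [0.001, -0.112, 0.994, -0.002]
force: [3.0, -26.4, -5.8]
grip_width: 0.32
```

Call:
{"method": "play_rows", "body": {"plan": [[0,0,0,0,0,0,-1],[0,0,0,0,0,0,-1]]}}

```text
time_s: 6.08
eef_pos: [519.3, 216.6, 164.0]
ee_rot: [0.001, -0.111, 0.994, -0.001]
force: [0.9, -2.4, -6.5]
grip_width: 0.317
```

Call:
{"method": "play_rows", "body": {"plan": [[0,0,0,0,0,0,0.5],[0,0,0,0,0,0,0.5],[0,0,40,0,0,0,0.5],[0,0,40,0,0,0,0.2],[0,0,25,0,0,-0.1,0.2]]}}

```text
time_s: 6.5
eef_pos: [516.4, 218.7, 269.7]
ee_rot: [-0.003, -0.062, 0.998, 0.002]
force: [-0.1, 0.4, 0.5]
grip_width: 0.602
```

Call:
{"method": "play_rows", "body": {"plan": [[4,-28,0,0,0,-0.12,0.2],[4,-28,0,0,0,-0.12,0.2],[4,-28,0,0,0,-0.12,0.2],[4,-28,0,0,0,-0.12,0.2],[4,-28,0,0,0,-0.12,0.2]]}}

```text
time_s: 6.92
eef_pos: [538.3, 82.0, 282.3]
ee_rot: [0.009, 0.243, 0.97, 0.005]
force: [0.2, -0.5, -0.5]
grip_width: 0.6
```

Call:
{"method": "play_rows", "body": {"plan": [[4,-28,0,0,0,-0.12,0.2],[4,-28,0,0,0,-0.12,0.2],[4,-28,0,0,0,-0.12,0.2],[4,-28,0,0,0,-0.12,0.2],[4,-28,0,0,0,-0.12,0.2]]}}

```text
time_s: 7.33
eef_pos: [559.6, -61.9, 287.4]
ee_rot: [0.015, 0.53, 0.848, 0.005]
force: [0.5, -0.2, 0.1]
grip_width: 0.604
```

Call:
{"method": "play_rows", "body": {"plan": [[2,-26,-25,0,0,-0.115,0.2],[2,-22,-25,0,0,0,0.2],[0,0,-15,0,0,0,0.2],[0,0,0,0,0,0,0.2],[0,0,0,0,0,0,0.2]]}}

```text
time_s: 7.75
eef_pos: [565.9, -116.0, 224.8]
ee_rot: [0.02, 0.584, 0.811, 0.007]
force: [-0.0, 0.6, 0.1]
grip_width: 0.597
```

Run:
```python
from h import *
c=cap('wrist','w6')['img'];cv2.imwrite('pics/w6b.png',cv2.resize(c,(800,600),interpolation=cv2.INTER_CUBIC))
s=sense();print(s['eef_pos'],s['ee_rot'],ray('w6',[[0,0]])[0])
```

```text
[ 565.96324801 -115.64511498  225.00441901] [0.02037085 0.58400311 0.81146776 0.00674315] [538.31850611 -48.80835844 393.73003438]
```

View pics/w6b.png

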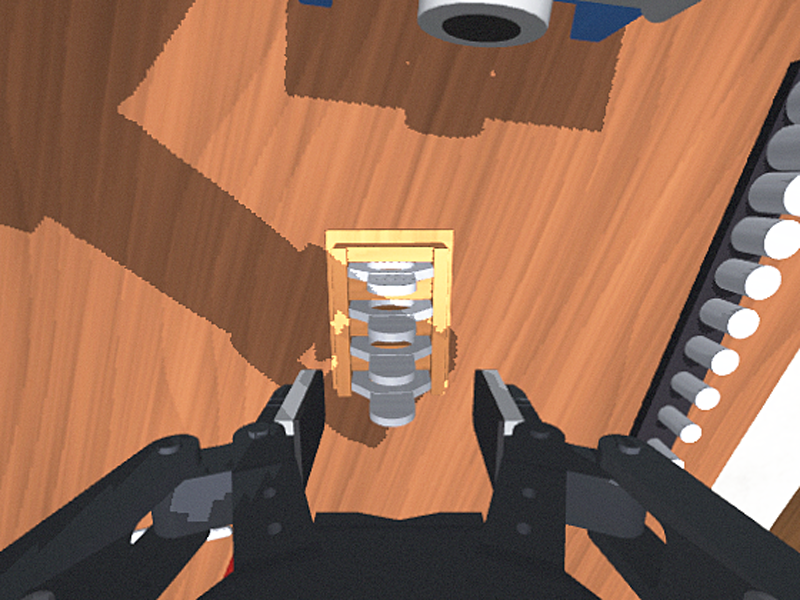

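```bash
cat >> fit.py <<'E'
from scipy.spatial.transform import Rotation as Ro
def pose():
    s=sense();q=s['ee_rot'];R=Ro.from_quat([q[1],q[2],q[3],q[0]]).as_matrix();z=R[:,2];y=R[:,1]
    fix=np.cross(z,[0,0,-1]); print('eef',s['eef_pos'].round(1),'t',round(s['time_s'],2),'ty-angle from x',round(np.arctan2(y[1],y[0]),4),'level-fix rotvec',fix.round(3),'F',s['force'].round(1),'w',round(s['grip_width'],3));return s
E
python3 - <<'E'
from fit import *
pose()
R=(580,-160,.33)
for k,y in enumerate((48,16,-16,-48)):
    print(y,[(proj('w6',frH([l],R))/.7).round().tolist()[0] for l in([-17,y+3,100],[17,y+3,100],[0,y,117],[0,y,78],[-33,y,60],[33,y,60])])
print((proj('w6',frH([[-55,75,12],[55,75,12],[-55,75,0],[55,75,0],[-55,75,46],[55,75,46]],R))/.7).round())
E
python3 - <<'E'
import sys;sys.path.insert(0,'.')
import cv2
i=cv2.imread('pics/w6.png')[150:310,215:335]
cv2.imwrite('pics/w6c.png',cv2.resize(i,None,fx=3.75,fy=3.75,interpolation=cv2.INTER_CUBIC))
E
```

```text
eef [ 566.  -115.6  225. ] t 7.8 ty-angle from x 0.3236 level-fix rotvec [0.013 0.041 0.   ] F [-0.1 -0.3  0.1] w 0.602
48 [[364.0, 281.0], [414.0, 281.0], [389.0, 291.0], [388.0, 278.0], [345.0, 274.0], [431.0, 272.0]]
16 [[365.0, 326.0], [413.0, 325.0], [390.0, 338.0], [389.0, 320.0], [347.0, 314.0], [430.0, 312.0]]
-16 [[366.0, 368.0], [413.0, 367.0], [390.0, 382.0], [389.0, 359.0], [348.0, 351.0], [430.0, 350.0]]
-48 [[367.0, 408.0], [413.0, 407.0], [391.0, 423.0], [390.0, 397.0], [350.0, 387.0], [429.0, 386.0]]
[[322. 231.]
 [451. 230.]
 [324. 229.]
 [449. 228.]
 [316. 236.]
 [457. 235.]]
```

View pics/w6c.png

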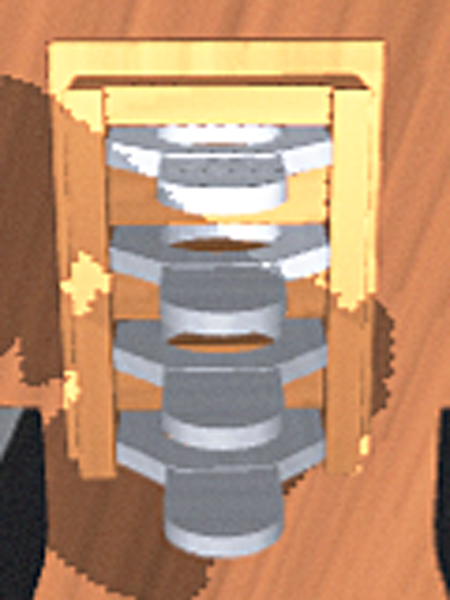

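Call:
{"method": "play_rows", "body": {"plan": [[0,1.6,-38,0.013,0.041,0.006,0.2],[0,0,-38,0,0,0,0.2],[0,0,-30,0,0,0,0.2],[0,0,0,0,0,0,0.2]]}}

```text
time_s: 8.13
eef_pos: [569.8, -111.6, 124.3]
ee_rot: [0.007, 0.579, 0.815, 0.002]
force: [-0.0, 1.1, -0.4]
grip_width: 0.599
```

Run:
```python
from fit import *
pose()
```

```text
eef [ 569.8 -111.6  124.3] t 8.13 ty-angle from x 0.3349 level-fix rotvec [0.004 0.014 0.   ] F [-0.   1.1 -0.4] w 0.599
```

Call:
{"method": "play_rows", "body": {"plan": [[-3.5,-2.4,-25,0.004,0.014,-0.004,0.2],[0,0,-25,0,0,0,0.2],[0,0,-8,0,0,0,0.2],[0,0,0,0,0,0,0.2],[0,0,0,0,0,0,0.2]]}}

```text
time_s: 8.55
eef_pos: [572.2, -112.8, 76.3]
ee_rot: [0.007, 0.579, 0.815, 0.002]
force: [0.2, 0.3, 0.4]
grip_width: 0.597
```

Run:
```python
from fit import *
pose()
```

```text
eef [ 572.2 -112.8   76.3] t 8.55 ty-angle from x 0.3362 level-fix rotvec [0.005 0.014 0.   ] F [0.2 0.3 0.4] w 0.597
```

Call:
{"method": "play_rows", "body": {"plan": [[-5,-1.5,0,0.005,0.014,0,0.2],[0,0,0,0,0,0,0.2]]}}

```text
time_s: 8.72
eef_pos: [568.6, -114.6, 80.5]
ee_rot: [0.002, 0.578, 0.816, 0.0]
force: [0.4, -0.6, 0.1]
grip_width: 0.602
```

Run:
```python
from fit import *
pose()
```

```text
eef [ 568.6 -114.6   80.5] t 8.72 ty-angle from x 0.3371 level-fix rotvec [0.002 0.004 0.   ] F [ 0.4 -0.6  0.1] w 0.602
```

Call:
{"method": "play_rows", "body": {"plan": [[-2,0.5,-12,0,0,-0.004,0.2],[0,0,-10,0,0,0,0.2],[0,0,-3,0,0,0,0.2],[0,0,0,0,0,0,0.2]]}}

```text
time_s: 9.05
eef_pos: [568.8, -115.2, 59.4]
ee_rot: [0.006, 0.58, 0.815, 0.001]
force: [0.1, -1.0, -0.1]
grip_width: 0.599
```

Run:
```python
from fit import *
pose()
```

```text
eef [ 568.8 -115.2   59.4] t 9.05 ty-angle from x 0.3331 level-fix rotvec [0.005 0.011 0.   ] F [ 0.1 -1.  -0.1] w 0.599
```

Call:
{"method": "play_rows", "body": {"plan": [[-2.7,1.2,-1,0.005,0.011,0,0.2],[0,0,0,0,0,0,-1],[0,0,0,0,0,0,-1],[0,0,0,0,0,0,-1],[0,0,0,0,0,0,-1]], "grip_force": 60}}

```text
time_s: 9.47
eef_pos: [566.5, -114.2, 59.9]
ee_rot: [-0.0, 0.58, 0.815, 0.0]
force: [0.3, 0.7, -2.3]
grip_width: 0.375
```

Run:
```python
from fit import *
pose()
```

```text
eef [ 566.5 -114.2   59.9] t 9.47 ty-angle from x 0.3332 level-fix rotvec [-0.  0.  0.] F [ 0.3  0.7 -2.3] w 0.375
```

Call:
{"method": "play_rows", "body": {"plan": [[0,0,0,0,0,0,0.2],[0,0,0,0,0,0,0.2],[0,0,-6,0,0,0,0.2],[0,0,0,0,0,0,0.2],[0,0,0,0,0,0,0.2]]}}

```text
time_s: 9.88
eef_pos: [566.8, -114.2, 53.5]
ee_rot: [0.0, 0.58, 0.815, 0.0]
force: [0.7, -0.3, 1.2]
grip_width: 0.597
```

Call:
{"method": "play_rows", "body": {"plan": [[0,0,0,0,0,0,-1],[0,0,0,0,0,0,-1],[0,0,0,0,0,0,-1],[0,0,0,0,0,0,-1]]}}

```text
time_s: 10.22
eef_pos: [566.6, -114.3, 53.6]
ee_rot: [0.0, 0.58, 0.815, 0.0]
force: [-0.5, -0.0, -0.0]
grip_width: 0.38
```

Run:
```python
from fit import *
pose()
```

```text
eef [ 566.6 -114.3   53.6] t 10.22 ty-angle from x 0.3334 level-fix rotvec [0. 0. 0.] F [-0.5 -0.  -0. ] w 0.38
```

Call:
{"method": "play_rows", "body": {"plan": [[0,0,20,0,0,0,-1],[0,0,35,0,0,0,-1],[0,0,40,0,0,0,-1],[0,0,40,0,0,0,-1],[0,0,40,0,0,0,-1]]}}

```text
time_s: 10.63
eef_pos: [560.2, -111.6, 224.3]
ee_rot: [-0.011, 0.58, 0.814, -0.002]
force: [1.2, -0.4, -2.2]
grip_width: 0.374
```

Call:
{"method": "play_rows", "body": {"plan": [[0,0,20,0,0,0,-1],[-4,38,0,0,0,-0.03,-1],[-4,38,0,0,0,-0.03,-1],[-4,38,0,0,0,-0.03,-1],[-4,38,0,0,0,-0.02,-1]]}}

```text
time_s: 11.05
eef_pos: [546.0, 37.8, 254.6]
ee_rot: [-0.003, 0.63, 0.777, -0.0]
force: [0.2, 0.4, -2.8]
grip_width: 0.377
```

Run:
```python
from fit import *
pose()
```

```text
eef [546.   37.8 254.6] t 11.05 ty-angle from x 0.2077 level-fix rotvec [-0.003 -0.004 -0.   ] F [ 0.2  0.4 -2.8] w 0.377
```

Holding the plate (about 2 N of weight). Moving over the gap.

Call:
{"method": "play_rows", "body": {"plan": [[-1,35,-4,0,0,0.012,-1],[-1,30,-4,0,0,0,-1],[0,13,0,0,0,0,-1],[0,0,0,0,0,0,-1],[0,0,0,0,0,0,-1]]}}

```text
time_s: 11.47
eef_pos: [541.0, 126.9, 245.6]
ee_rot: [-0.004, 0.622, 0.783, 0.0]
force: [0.5, -0.0, -2.0]
grip_width: 0.378
```

Run:
```python
from fit import *
pose()
```

```text
eef [541.  126.9 245.6] t 11.47 ty-angle from x 0.2271 level-fix rotvec [-0.005 -0.005 -0.   ] F [ 0.5 -0.  -2. ] w 0.378
```

Call:
{"method": "play_rows", "body": {"plan": [[3.4,-11,-12,-0.005,-0.005,-0.007,-1],[0,0,0,0,0,0,-1],[0,0,0,0,0,0,-1]]}}

```text
time_s: 11.72
eef_pos: [544.7, 113.8, 233.5]
ee_rot: [-0.0, 0.626, 0.78, -0.0]
force: [0.4, 0.2, -2.0]
grip_width: 0.378
```

Run:
```python
from fit import *
c=cap('wrist','w7')['img'];pose()
i=c[60:420,80:480];cv2.imwrite('pics/w7b.png',cv2.resize(i,None,fx=1.66,fy=1.66,interpolation=cv2.INTER_CUBIC))
```

```text
eef [544.6 113.6 233.2] t 11.77 ty-angle from x 0.2184 level-fix rotvec [ 0.    -0.001  0.   ] F [ 0.4 -0.  -1.3] w 0.38
```

View pics/w7b.png

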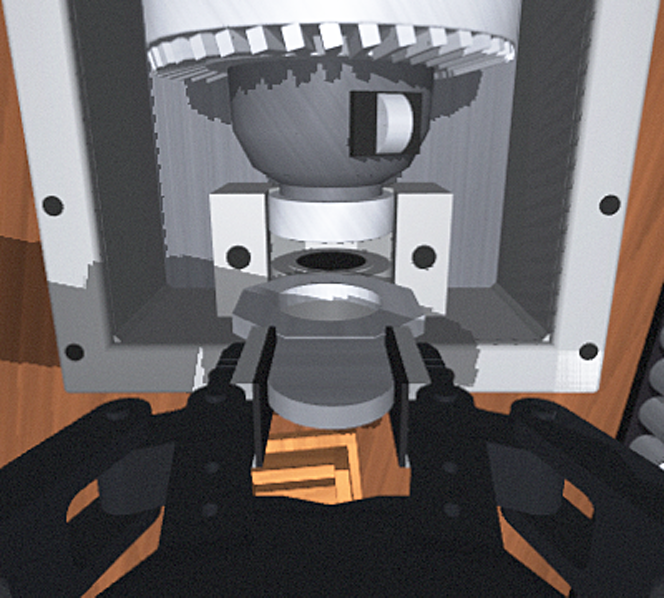

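Run:
```python
from fit import *
h=(527.8,190,.22)
u=lambda L:[((x+.5)/1.66-.5+80,(y+.5)/1.66-.5+60) for x,y in L]
print('z168',toH(onz('w7',u([(332,233),(332,240),(332,250),(332,258),(332,270)]),168),h).round(1))
print('lug apex',toH(onz('w7',u([(332,403),(332,425)]),296.6),h).round(1))
print('octagon L/R top (z~236)',toH(onz('w7',u([(233,310),(425,310)]),191.6+40),h).round(1))
print('flange holes',toH(onz('w7',u([(52,205),(610,205),(75,352),(588,352)]),179),h).round(1))
print('pedestal holes? z135',toH(onz('w7',u([(239,257),(424,257)]),140),h).round(1))
```

```text
z168 [[  1.8 -60.7 168. ]
 [  1.8 -64.1 168. ]
 [  1.8 -68.9 168. ]
 [  1.8 -72.9 168. ]
 [  1.8 -78.8 168. ]]
lug apex [[  1.3 -73.8 296.6]
 [  1.3 -79.6 296.6]]
octagon L/R top (z~236) [[-33.8 -75.1 231.6]
 [ 34.8 -75.1 231.6]]
flange holes [[-121.2  -45.7  179. ]
 [ 123.8  -46.   179. ]
 [-120.6 -116.1  179. ]
 [ 123.6 -116.4  179. ]]
pedestal holes? z135 [[-47.6 -79.7 140. ]
 [ 50.8 -79.8 140. ]]
```

Call:
{"method": "play_rows", "body": {"plan": [[-0.1,2,-15,0,0,0,-1],[0,0,-15,0,0,0,-1],[0,0,-10,0,0,0,-1],[0,0,0,0,0,0,-1]]}}

```text
time_s: 12.1
eef_pos: [545.4, 114.2, 194.2]
ee_rot: [0.001, 0.627, 0.779, 0.001]
force: [0.3, 0.1, -2.0]
grip_width: 0.381
```

Run:
```python
from fit import *
s=pose();print(toH(s['eef_pos'],(527.8,190,.22)))
```

```text
eef [545.4 114.2 194.2] t 12.1 ty-angle from x 0.2155 level-fix rotvec [-0.     0.003  0.   ] F [ 0.3  0.1 -2. ] w 0.381
[[  0.6411007  -77.85467102 194.16023766]]
```

Call:
{"method": "play_rows", "body": {"plan": [[-1,2.4,-3,0,0.003,0.004,-1],[0,0.4,-8,0,0,0,-1],[-0.2,0.3,-8,0,0,0,-1],[0,0,0,0,0,0,-1]]}}

```text
time_s: 12.43
eef_pos: [544.9, 117.3, 175.4]
ee_rot: [0.001, 0.625, 0.78, 0.001]
force: [-1.5, -0.3, -1.0]
grip_width: 0.382
```

Run:
```python
from fit import *
s=pose();print(toH(s['eef_pos'],(527.8,190,.22)))
```

```text
eef [544.9 117.3 175.4] t 12.43 ty-angle from x 0.2193 level-fix rotvec [-0.     0.002  0.   ] F [-1.5 -0.3 -1. ] w 0.382
[[  0.80369376 -74.67705396 175.43027659]]
```

Call:
{"method": "play_rows", "body": {"plan": [[-0.5,0,-10,0,0.002,0,-1],[-0.3,0,-10,0,0,0,-1],[-0.3,0,-6,0,0,0,-1],[0,0,0,0,0,0,-1]]}}

```text
time_s: 12.77
eef_pos: [544.1, 117.4, 147.0]
ee_rot: [0.0, 0.625, 0.78, 0.0]
force: [-0.0, -0.8, -2.2]
grip_width: 0.38
```

Run:
```python
from fit import *
s=pose();print(toH(s['eef_pos'],(527.8,190,.22)))
```

```text
eef [544.1 117.4 147. ] t 12.77 ty-angle from x 0.2194 level-fix rotvec [-0.     0.001  0.   ] F [-0.  -0.8 -2.2] w 0.38
[[ 2.47813400e-02 -7.43751033e+01  1.47047387e+02]]
```

Call:
{"method": "play_rows", "body": {"plan": [[0,0,-3,0,0,0,-1],[0,0,-2,0,0,0,-1]]}}

```text
time_s: 12.93
eef_pos: [544.6, 117.3, 143.3]
ee_rot: [0.001, 0.625, 0.78, 0.001]
force: [-7.3, -0.8, 21.3]
grip_width: 0.375
```

Call:
{"method": "play_rows", "body": {"plan": [[0.3,-1.5,0,0,0,0,-1],[0.3,-1.5,0,0,0,0,-1],[0.2,-1,0,0,0,0,-1]]}}

```text
time_s: 13.18
eef_pos: [545.7, 113.2, 144.2]
ee_rot: [0.002, 0.625, 0.78, 0.001]
force: [-0.2, -0.2, -1.7]
grip_width: 0.383
```

Call:
{"method": "play_rows", "body": {"plan": [[0.2,-1,0,0,0,0,-1],[0.2,-1,0,0,0,0,-1]]}}

```text
time_s: 13.35
eef_pos: [546.0, 111.5, 144.0]
ee_rot: [0.001, 0.625, 0.78, 0.002]
force: [-1.5, 6.5, 1.1]
grip_width: 0.377
```

Run:
```python
from fit import *
s=pose();print(toH(s['eef_pos'],(527.8,190,.22)))
```

```text
eef [546.  111.5 144. ] t 13.35 ty-angle from x 0.2197 level-fix rotvec [-0.001  0.004  0.   ] F [-1.5  6.5  1.1] w 0.377
[[  0.66274945 -80.53583134 144.04675198]]
```

Call:
{"method": "play_rows", "body": {"plan": [[0,-0.3,0,0,0,0,-0.1],[0,0,0,0,0,0,0.1],[0,0,0,0,0,0,0.2],[0,0,0,0,0,0,0.2]]}}

```text
time_s: 13.68
eef_pos: [546.4, 110.8, 144.4]
ee_rot: [0.002, 0.625, 0.78, 0.002]
force: [-0.9, 0.5, 0.2]
grip_width: 0.6
```

Call:
{"method": "play_rows", "body": {"plan": [[0,0,10,0,0,0,0.2],[0,0,25,0,0,0,0.2],[0,0,30,0,0,0,0.2],[0,0,0,0,0,0,0.2]]}}

```text
time_s: 14.02
eef_pos: [545.6, 110.5, 213.0]
ee_rot: [0.001, 0.625, 0.78, 0.001]
force: [0.2, -1.1, 0.5]
grip_width: 0.6
```

Run:
```python
from fit import *
c=cap('wrist','w8')['img'];s=pose()
i=c[120:400,160:400];cv2.imwrite('pics/w8b.png',cv2.resize(i,None,fx=2.1,fy=2.1,interpolation=cv2.INTER_CUBIC))
```

```text
eef [544.8 110.4 210.4] t 14.07 ty-angle from x 0.2193 level-fix rotvec [-0. -0. -0.] F [-0.1  0.2  0.4] w 0.597
```

View pics/w8b.png

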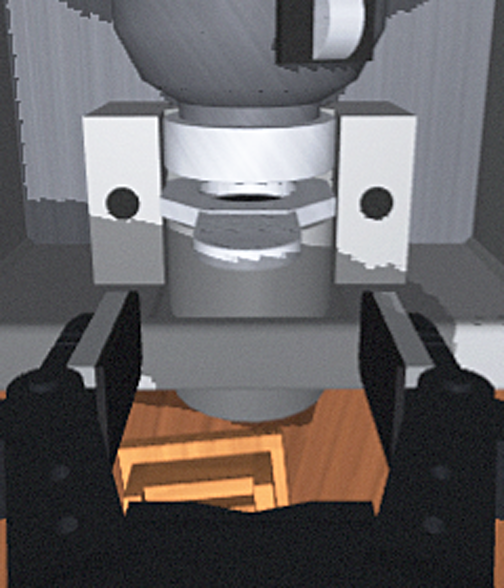

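Call:
{"method": "play_rows", "body": {"plan": [[4,-34,8,0,0,0.025,0.2],[4,-36,0,0,0,0.025,0.2],[4,-36,0,0,0,0.025,0.2],[4,-36,0,0,0,0.02,0.2],[4,-36,0,0,0,0.02,0.2]]}}

```text
time_s: 14.48
eef_pos: [563.4, -67.6, 218.9]
ee_rot: [-0.001, 0.573, 0.819, 0.0]
force: [0.5, -0.1, -0.1]
grip_width: 0.6
```

Call:
{"method": "play_rows", "body": {"plan": [[5,-36,-20,0,0,0,0.2],[4,-22,-30,0,0,0,0.2],[0,0,-20,0,0,0,0.2],[0,0,0,0,0,0,0.2],[0,0,0,0,0,0,0.2]]}}

```text
time_s: 14.9
eef_pos: [571.3, -135.3, 146.3]
ee_rot: [-0.0, 0.576, 0.817, -0.0]
force: [-0.1, 0.3, 0.3]
grip_width: 0.598
```

Run:
```python
from fit import *
u=[((x+.5)/2.1-.5+160,(y+.5)/2.1-.5+120) for x,y in[(246,245),(246,259),(162,200),(338,200)]]
print(toH(onz('w8',u[:2],207),(527.8,190,.22)).round(1),toH(onz('w8',u[2:],140),(527.8,190,.22)).round(1))
pose()
```

```text
[[  0.  -73.7 207. ]
 [  0.  -77.9 207. ]] [[-32.7 -78.2 140. ]
 [ 35.6 -78.2 140. ]]
eef [ 571.3 -135.3  146.3] t 14.9 ty-angle from x 0.343 level-fix rotvec [ 0.    -0.001  0.   ] F [-0.1  0.3  0.3] w 0.598
```

Call:
{"method": "play_rows", "body": {"plan": [[5.3,-9.2,0,0,0,-0.01,0.2],[0,0,-25,0,0,0,0.2],[0,0,-15,0,0,0,0.2],[0,0,0,0,0,0,0.2]]}}

```text
time_s: 15.23
eef_pos: [580.2, -144.9, 111.0]
ee_rot: [0.004, 0.58, 0.815, 0.0]
force: [-0.2, 0.6, 0.6]
grip_width: 0.597
```

Run:
```python
from fit import *
pose()
```

```text
eef [ 580.2 -144.9  111. ] t 15.23 ty-angle from x 0.3343 level-fix rotvec [0.004 0.007 0.   ] F [-0.2  0.6  0.6] w 0.597
```

Call:
{"method": "play_rows", "body": {"plan": [[-3.7,0.4,-18,0.004,0.007,-0.002,0.2],[-0.5,0,-18,0,0,0,0.2],[-0.5,0,-12,0,0,0,0.2],[0,0,0,0,0,0,0.2]]}}

```text
time_s: 15.57
eef_pos: [579.6, -144.8, 68.5]
ee_rot: [0.005, 0.58, 0.815, 0.001]
force: [0.2, -0.1, -0.3]
grip_width: 0.599
```

Run:
```python
from fit import *
pose()
```

```text
eef [ 579.6 -144.8   68.5] t 15.57 ty-angle from x 0.3344 level-fix rotvec [0.004 0.009 0.   ] F [ 0.2 -0.1 -0.3] w 0.599
```

Call:
{"method": "play_rows", "body": {"plan": [[-2.9,0.3,-8,0.004,0.009,0,0.2],[-1,0.2,-7,0,0.004,0,0.2],[0,0,0,0,0,0,0.2]]}}

```text
time_s: 15.82
eef_pos: [577.2, -144.6, 55.7]
ee_rot: [0.0, 0.579, 0.815, -0.001]
force: [1.3, 0.2, -0.0]
grip_width: 0.601
```

Run:
```python
from fit import *
pose()
```

```text
eef [ 577.2 -144.6   55.7] t 15.82 ty-angle from x 0.3351 level-fix rotvec [ 0.002 -0.001  0.   ] F [ 1.3  0.2 -0. ] w 0.601
```

Call:
{"method": "play_rows", "body": {"plan": [[-0.4,0.1,-2,0.002,0,-0.002,0.2],[0,0,0,0,0,0,0.2],[0,0,0,0,0,0,-1],[0,0,0,0,0,0,-1],[0,0,0,0,0,0,-1]]}}

```text
time_s: 16.23
eef_pos: [577.7, -145.0, 55.4]
ee_rot: [0.001, 0.58, 0.815, -0.0]
force: [0.1, 0.4, -2.3]
grip_width: 0.376
```

Call:
{"method": "play_rows", "body": {"plan": [[0,0,0,0,0,0,-1],[0,0,0,0,0,0,-1]]}}

```text
time_s: 16.4
eef_pos: [577.6, -144.9, 55.3]
ee_rot: [0.001, 0.58, 0.815, -0.0]
force: [-0.9, -0.6, -1.9]
grip_width: 0.384
```

Run:
```python
from fit import *
pose()
```

```text
eef [ 577.6 -144.9   55.3] t 16.4 ty-angle from x 0.333 level-fix rotvec [0.001 0.001 0.   ] F [-0.9 -0.6 -1.9] w 0.384
```

Call:
{"method": "play_rows", "body": {"plan": [[0,0,20,0,0,0,-1],[0,0,35,0,0,0,-1],[0,0,40,0,0,0,-1],[0,0,40,0,0,0,-1],[0,0,38,0,0,0,-1]]}}

```text
time_s: 16.82
eef_pos: [571.4, -142.2, 224.5]
ee_rot: [-0.01, 0.58, 0.814, -0.002]
force: [0.3, -0.2, -1.3]
grip_width: 0.378
```

Call:
{"method": "play_rows", "body": {"plan": [[0,0,15,0,0,0,-1],[-4,38,0,0,0,-0.03,-1],[-4,38,0,0,0,-0.03,-1],[-4,38,0,0,0,-0.03,-1],[-4,38,0,0,0,-0.02,-1]]}}

```text
time_s: 17.23
eef_pos: [557.0, 6.8, 250.0]
ee_rot: [-0.001, 0.63, 0.777, -0.0]
force: [1.0, 1.7, -1.4]
grip_width: 0.376
```

Call:
{"method": "play_rows", "body": {"plan": [[-4,35,0,0,0,0,-1],[-3,30,0,0,0,0,-1],[0,12,0,0,0,0,-1],[0,0,0,0,0,0,-1],[0,0,0,0,0,0,-1]]}}

```text
time_s: 17.65
eef_pos: [546.9, 94.8, 250.3]
ee_rot: [-0.002, 0.627, 0.779, 0.0]
force: [0.2, -1.5, -1.2]
grip_width: 0.377
```

Run:
```python
from fit import *
pose()
```

```text
eef [546.9  94.8 250.3] t 17.65 ty-angle from x 0.2143 level-fix rotvec [-0.003 -0.003 -0.   ] F [ 0.2 -1.5 -1.2] w 0.377
```

Call:
{"method": "play_rows", "body": {"plan": [[-1.8,13,-8,-0.003,-0.003,0.005,-1],[-1,10,-7,0,0,0,-1],[0,0,0,0,0,0,-1],[0,0,0,0,0,0,-1],[0,0,0,0,0,0,-1]]}}

```text
time_s: 18.07
eef_pos: [544.6, 114.8, 234.1]
ee_rot: [0.0, 0.627, 0.779, -0.001]
force: [0.0, -1.1, -2.2]
grip_width: 0.377
```

Run:
```python
from fit import *
s=pose();print(toH(s['eef_pos'],(527.8,190,.22)))
```

```text
eef [544.6 114.8 234.1] t 18.07 ty-angle from x 0.2155 level-fix rotvec [ 0.001 -0.001  0.   ] F [ 0.  -1.1 -2.2] w 0.377
[[ 2.40753603e-03 -7.71080817e+01  2.34116214e+02]]
```

Call:
{"method": "play_rows", "body": {"plan": [[-0.5,4.5,-8,0,0,0.004,-1],[0,0,0,0,0,0,-1],[0,0,0,0,0,0,-1]]}}

```text
time_s: 18.32
eef_pos: [544.8, 117.7, 225.8]
ee_rot: [0.001, 0.626, 0.78, -0.001]
force: [-0.3, -1.1, -1.5]
grip_width: 0.376
```

Run:
```python
from fit import *
s=pose();print(toH(s['eef_pos'],(527.8,190,.22)))
```

```text
eef [544.8 117.7 225.8] t 18.32 ty-angle from x 0.2175 level-fix rotvec [0.002 0.    0.   ] F [-0.3 -1.1 -1.5] w 0.376
[[  0.81694288 -74.28215743 225.8391032 ]]
```

Call:
{"method": "play_rows", "body": {"plan": [[-0.8,1.8,0,0.002,0,0.002,-1],[0,0,0,0,0,0,-1],[0,0.2,-8,0,0,0,-1],[0,0.2,-6,0,0,0,-1],[0,0,0,0,0,0,-1]]}}

```text
time_s: 18.73
eef_pos: [544.9, 118.3, 211.4]
ee_rot: [0.002, 0.626, 0.78, -0.0]
force: [1.8, -3.2, -2.6]
grip_width: 0.375
```

Run:
```python
from fit import *
s=pose();print(toH(s['eef_pos'],(527.8,190,.22)))
```

```text
eef [544.9 118.3 211.4] t 18.73 ty-angle from x 0.2188 level-fix rotvec [0.003 0.004 0.   ] F [ 1.8 -3.2 -2.6] w 0.375
[[  1.05904032 -73.71363253 211.42515495]]
```

Call:
{"method": "play_rows", "body": {"plan": [[-0.5,-0.3,-4,0.003,0.004,0.001,-1],[-0.3,0,-4,0,0,0,-1],[0,0,0,0,0,0,-1]]}}

```text
time_s: 18.98
eef_pos: [545.2, 117.0, 204.2]
ee_rot: [0.002, 0.625, 0.78, 0.0]
force: [0.5, -3.1, -2.3]
grip_width: 0.381
```

Run:
```python
from fit import *
s=pose();print(toH(s['eef_pos'],(527.8,190,.22)))
```

```text
eef [545.2 117.  204.2] t 18.98 ty-angle from x 0.2196 level-fix rotvec [0.001 0.003 0.   ] F [ 0.5 -3.1 -2.3] w 0.381
[[  1.08375918 -74.99713087 204.17203529]]
```

Run:
```python
from fit import *
u=[((x+.5)/2.1-.5+160,(y+.5)/2.1-.5+120) for x,y in[(246,180),(246,175),(246,185),(246,215)]]
print(toH(onz('w8',u,168),(527.8,190,.22)).round(1))
c=cap('wrist','w9')['img']
i=c[100:400,140:420];cv2.imwrite('pics/w9b.png',cv2.resize(i,None,fx=2.5,fy=2,interpolation=cv2.INTER_CUBIC))
```

```text
[[-0.00e+00 -6.37e+01  1.68e+02]
 [-0.00e+00 -6.19e+01  1.68e+02]
 [-0.00e+00 -6.54e+01  1.68e+02]
 [-1.00e-01 -7.61e+01  1.68e+02]]
```

View pics/w9b.png

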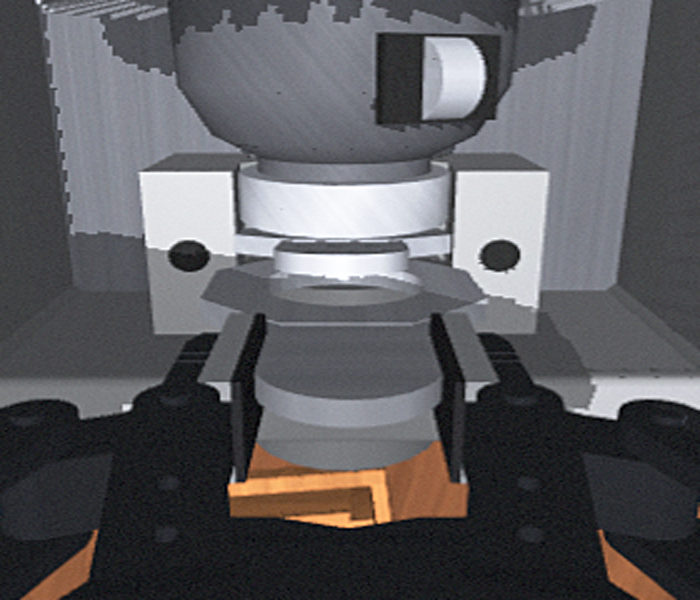

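Call:
{"method": "play_rows", "body": {"plan": [[0.1,-2.2,0,0.001,0.003,0,-1],[0.2,-1.5,0,0,0,0,-1],[0,0,0,0,0,0,-1]]}}

```text
time_s: 19.28
eef_pos: [544.9, 114.1, 203.7]
ee_rot: [-0.001, 0.625, 0.78, 0.0]
force: [0.2, 0.7, -2.0]
grip_width: 0.379
```

Run:
```python
from fit import *
s=pose();print(toH(s['eef_pos'],(527.8,190,.22)))
```

```text
eef [544.9 114.1 203.7] t 19.28 ty-angle from x 0.2198 level-fix rotvec [-0.002 -0.002 -0.   ] F [ 0.2  0.7 -2. ] w 0.379
[[ 1.58385236e-01 -7.77985955e+01  2.03691429e+02]]
```

Call:
{"method": "play_rows", "body": {"plan": [[0.5,-2.0,0,-0.002,-0.002,0,-1],[0,0,-5,0,0,0,-1],[0,0,-5,0,0,0,-1],[0,0,0,0,0,0,-1]]}}

```text
time_s: 19.62
eef_pos: [544.8, 112.9, 192.4]
ee_rot: [-0.001, 0.625, 0.78, 0.0]
force: [-0.0, -0.4, -2.6]
grip_width: 0.379
```

Run:
```python
from fit import *
s=pose();print(toH(s['eef_pos'],(527.8,190,.22)))
```

```text
eef [544.8 112.9 192.4] t 19.62 ty-angle from x 0.2201 level-fix rotvec [-0.002 -0.002 -0.   ] F [-0.  -0.4 -2.6] w 0.379
[[ -0.25422951 -78.96819771 192.35475893]]
```

Free so far (bottom at about 149). Continue down in small steps.

Call:
{"method": "play_rows", "body": {"plan": [[0.6,-0.8,-5,-0.001,-0.001,0,-1],[0,0,-5,0,0,0,-1],[0,0,0,0,0,0,-1]]}}

```text
time_s: 19.87
eef_pos: [545.3, 112.0, 180.9]
ee_rot: [-0.001, 0.625, 0.781, -0.0]
force: [1.5, 0.2, -1.8]
grip_width: 0.379
```

Call:
{"method": "play_rows", "body": {"plan": [[0.1,0,-5,0,0,0,-1],[0,0,-5,0,0,0,-1],[0,0,0,0,0,0,-1]]}}

```text
time_s: 20.12
eef_pos: [546.3, 111.8, 171.2]
ee_rot: [0.001, 0.625, 0.781, 0.001]
force: [-0.3, 0.7, -3.6]
grip_width: 0.373
```

Run:
```python
from fit import *
s=pose();print(toH(s['eef_pos'],(527.8,190,.22)))
```

```text
eef [546.3 111.8 171.2] t 20.12 ty-angle from x 0.2206 level-fix rotvec [-0.     0.002  0.   ] F [-0.3  0.7 -3.6] w 0.373
[[  1.02190844 -80.37792297 171.17210896]]
```

Call:
{"method": "play_rows", "body": {"plan": [[-0.6,0.2,-4,0,0.002,0,-1],[-0.2,0,-4,0,0,0,-1],[0,0,0,0,0,0,-1]]}}

```text
time_s: 20.37
eef_pos: [546.3, 112.1, 163.7]
ee_rot: [0.001, 0.625, 0.781, 0.001]
force: [-0.4, -1.1, -2.4]
grip_width: 0.378
```

Call:
{"method": "play_rows", "body": {"plan": [[-0.2,0,-4,0,0,0,-1],[-0.2,0,-4,0,0,0,-1],[0,0,0,0,0,0,-1]]}}

```text
time_s: 20.62
eef_pos: [546.7, 111.6, 156.4]
ee_rot: [0.003, 0.624, 0.781, 0.002]
force: [1.3, -0.5, -2.9]
grip_width: 0.374
```

Run:
```python
from fit import *
s=pose();print(toH(s['eef_pos'],(527.8,190,.22)))
```

```text
eef [546.7 111.6 156.4] t 20.62 ty-angle from x 0.2218 level-fix rotvec [0.001 0.006 0.   ] F [ 1.3 -0.5 -2.9] w 0.374
[[  1.30079672 -80.60338781 156.35850765]]
```

Call:
{"method": "play_rows", "body": {"plan": [[-1,0.2,-4,0.001,0.006,-0.002,-1],[-0.5,0,-3,0,0,0,-1],[0,0,0,0,0,0,-1]]}}

```text
time_s: 20.87
eef_pos: [546.8, 111.4, 152.4]
ee_rot: [0.003, 0.625, 0.781, 0.001]
force: [1.4, -0.7, -4.8]
grip_width: 0.38
```

Call:
{"method": "play_rows", "body": {"plan": [[-0.2,0,-4,0,0,0,-1],[0,0,-3,0,0,0,-1]]}}

```text
time_s: 21.03
eef_pos: [547.5, 111.4, 149.3]
ee_rot: [0.005, 0.624, 0.781, 0.003]
force: [-11.2, -1.3, 30.2]
grip_width: 0.374
```

Run:
```python
from fit import *
s=pose();print(toH(s['eef_pos'],(527.8,190,.22)))
```

```text
eef [547.5 111.4 149.3] t 21.03 ty-angle from x 0.2229 level-fix rotvec [0.002 0.011 0.   ] F [-11.2  -1.3  30.2] w 0.374
[[  2.04215079 -80.97799959 149.34603997]]
```

Call:
{"method": "play_rows", "body": {"plan": [[-2,-0.3,1,0.002,0.011,-0.002,-1],[-0.5,0,0,0,0,0,-1],[0,0,0,0,0,0,-1]]}}

```text
time_s: 21.28
eef_pos: [546.4, 111.1, 150.4]
ee_rot: [0.002, 0.625, 0.781, 0.002]
force: [-1.4, -0.3, 5.1]
grip_width: 0.379
```

Run:
```python
from fit import *
s=pose();print(toH(s['eef_pos'],(527.8,190,.22)))
```

```text
eef [546.4 111.1 150.4] t 21.28 ty-angle from x 0.2212 level-fix rotvec [-0.     0.005  0.   ] F [-1.4 -0.3  5.1] w 0.379
[[  0.92098744 -81.08075485 150.38174046]]
```

Call:
{"method": "play_rows", "body": {"plan": [[-1,0,0,0,0.005,-0.001,-1],[-0.5,0,-3,0,0,0,-1],[-0.3,0,-3,0,0,0,-1]]}}

```text
time_s: 21.53
eef_pos: [546.6, 111.1, 147.4]
ee_rot: [0.002, 0.625, 0.781, 0.002]
force: [-6.7, -0.3, 23.5]
grip_width: 0.373
```

Run:
```python
from fit import *
s=pose();print(toH(s['eef_pos'],(527.8,190,.22)))
```

```text
eef [546.6 111.1 147.4] t 21.53 ty-angle from x 0.2204 level-fix rotvec [-0.     0.006  0.   ] F [-6.7 -0.3 23.5] w 0.373
[[  1.09038436 -81.11910277 147.43175644]]
```

Call:
{"method": "play_rows", "body": {"plan": [[-1.2,0,0.5,0,0.006,-0.001,-1],[-0.8,0,0,0,0,0,-1],[-0.3,0,-3,0,0,0,-1],[0,0,-3,0,0,0,-1]]}}

```text
time_s: 21.87
eef_pos: [546.7, 111.1, 146.0]
ee_rot: [0.004, 0.625, 0.781, 0.003]
force: [-9.6, -1.0, 27.7]
grip_width: 0.374
```

Run:
```python
from fit import *
s=pose();print(toH(s['eef_pos'],(527.8,190,.22)))
```

```text
eef [546.7 111.1 146. ] t 21.87 ty-angle from x 0.2206 level-fix rotvec [0.    0.009 0.   ] F [-9.6 -1.  27.7] w 0.374
[[  1.21388966 -81.13896845 146.03800292]]
```

Call:
{"method": "play_rows", "body": {"plan": [[-0.5,0,0,0,0.005,0,-1],[0,0,0,0,0,0,0],[0,0,0,0,0,0,0.2],[0,0,0,0,0,0,0.2],[0,0,0,0,0,0,0.2]]}}

```text
time_s: 22.28
eef_pos: [544.5, 111.3, 143.9]
ee_rot: [-0.001, 0.625, 0.78, -0.0]
force: [0.9, 0.2, 0.1]
grip_width: 0.601
```

Call:
{"method": "play_rows", "body": {"plan": [[0,0,10,0,0,0,0.2],[0,0,25,0,0,0,0.2],[0,0,30,0,0,0,0.2],[0,0,15,0,0,0,0.2],[0,0,0,0,0,0,0.2]]}}

```text
time_s: 22.7
eef_pos: [542.0, 111.8, 227.3]
ee_rot: [-0.004, 0.626, 0.78, -0.002]
force: [1.0, -0.4, -0.1]
grip_width: 0.604
```

Run:
```python
from fit import *
c=cap('wrist','w10')['img'];pose()
i=c[120:400,160:400];cv2.imwrite('pics/w10b.png',cv2.resize(i,None,fx=2.1,fy=2.1,interpolation=cv2.INTER_CUBIC))
```

```text
eef [541.7 111.8 226. ] t 22.75 ty-angle from x 0.2193 level-fix rotvec [-0.001 -0.01  -0.   ] F [ 0.3 -0.1  0.4] w 0.596
```

Call:
{"method": "play_rows", "body": {"plan": [[0,0,15,0,0,0.12,0.4],[-1.7,8,5,0,0,0.12,0.4],[-1.7,8,0,0,0,0.12,0.4],[-1.7,8,0,0,0,0.12,0.4],[-1.7,8,0,0,0,0.12,0.4]]}}

```text
time_s: 23.17
eef_pos: [533.0, 143.6, 241.5]
ee_rot: [-0.006, 0.358, 0.934, -0.006]
force: [-0.1, -0.5, -0.5]
grip_width: 0.7
```

Call:
{"method": "play_rows", "body": {"plan": [[-1.7,8,0,0,0,0.12,0.4],[-1.7,8,0,0,0,0.12,0.4],[-1.7,8,0,0,0,0.12,0.4],[-1.7,8,0,0,0,0.12,0.4],[-1.7,8,0,0,0,0.12,0.4]]}}

```text
time_s: 23.58
eef_pos: [521.5, 185.4, 234.4]
ee_rot: [-0.01, 0.053, 0.998, -0.01]
force: [0.0, -1.0, -0.3]
grip_width: 0.701
```

Call:
{"method": "play_rows", "body": {"plan": [[-1.7,8,0,0,0,0.12,0.4],[-1.7,8,0,0,0,0.12,0.4],[-1.7,8,0,0,0,0.1,0.4],[0,0,0,0,0,0,0.4],[0,0,0,0,0,0,0.4]]}}

```text
time_s: 24.0
eef_pos: [513.1, 211.6, 227.6]
ee_rot: [-0.013, -0.126, 0.992, -0.012]
force: [1.4, 0.1, 0.3]
grip_width: 0.698
```

Run:
```python
from fit import *
s=pose();cap('wrist','w11')
h=(528.6,190,.22);g=cv2.cvtColor(ld('w10')['img'],cv2.COLOR_BGR2GRAY)
for n,l in dict(shoulderlug_f=[0,-74.9,207],shoulderlug_b=[0,-80.9,207],cuplug_f=[0,-67.9,207],cuplug_b=[0,-73.9,207],cup=[0,-65,168]).items(): print(n,proj('w10',frH([l],h))[0].round(1))
c=int(proj('w10',frH([[0,-75,200]],h))[0,0]);print(c);
for r in range(175,275,2): print(r,g[r,c-2:c+3].mean().round(),end=' | ')
```

```text
eef [513.1 211.6 227.6] t 24.0 ty-angle from x 1.8235 level-fix rotvec [ 0.027 -0.023  0.   ] F [1.4 0.1 0.3] w 0.698
shoulderlug_f [283.4 234.6]
shoulderlug_b [283.4 243.3]
cuplug_f [283.5 224.3]
cuplug_b [283.4 233.1]
cup [283.1 206.1]
283
175 143.0 | 177 145.0 | 179 132.0 | 181 231.0 | 183 249.0 | 185 248.0 | 187 249.0 | 189 249.0 | 191 249.0 | 193 250.0 | 195 249.0 | 197 249.0 | 199 247.0 | 201 246.0 | 203 248.0 | 205 187.0 | 207 217.0 | 209 104.0 | 211 107.0 | 213 107.0 | 215 103.0 | 217 139.0 | 219 255.0 | 221 251.0 | 223 251.0 | 225 255.0 | 227 133.0 | 229 107.0 | 231 113.0 | 233 193.0 | 235 252.0 | 237 249.0 | 239 249.0 | 241 255.0 | 243 126.0 | 245 134.0 | 247 132.0 | 249 133.0 | 251 135.0 | 253 133.0 | 255 133.0 | 257 131.0 | 259 132.0 | 261 134.0 | 263 132.0 | 265 138.0 | 267 71.0 | 269 89.0 | 271 114.0 | 273 125.0 |
```

Call:
{"method": "play_rows", "body": {"plan": [[6,5,0,0.027,-0.023,-0.03,0.4],[0,0,0,0,0,0,0.4],[0,0,-15,0,0,0,0.4],[0,0,-15,0,0,0,0.4],[0,0,0,0,0,0,0.4]]}}

```text
time_s: 24.47
eef_pos: [519.3, 213.9, 195.7]
ee_rot: [-0.002, -0.104, 0.995, -0.001]
force: [-0.2, -0.7, -0.5]
grip_width: 0.702
```

Run:
```python
from fit import *
pose()
```

```text
eef [519.3 213.9 195.7] t 24.47 ty-angle from x 1.7801 level-fix rotvec [ 0.001 -0.003  0.   ] F [-0.2 -0.7 -0.5] w 0.702
```

Call:
{"method": "play_rows", "body": {"plan": [[0,2.7,-10,0.001,-0.003,0.012,0.4],[0,0,-12,0,0,0,0.4],[0,0,-6,0,0,0,0.4],[0,0,0,0,0,0,0.4],[0,0,0,0,0,0,0.4]]}}

```text
time_s: 24.88
eef_pos: [519.7, 214.8, 168.7]
ee_rot: [-0.001, -0.108, 0.994, -0.001]
force: [-0.9, -0.6, 0.2]
grip_width: 0.698
```

Call:
{"method": "play_rows", "body": {"plan": [[0,0,0,0,0,0,-1],[0,0,0,0,0,0,-1],[0,0,0,0,0,0,-1],[0,0,0,0,0,0,-1],[0,0,0,0,0,0,-1]]}}

```text
time_s: 25.3
eef_pos: [520.2, 215.1, 170.8]
ee_rot: [0.0, -0.108, 0.994, -0.001]
force: [0.4, 0.3, -2.3]
grip_width: 0.312
```

Run:
```python
from fit import *
pose()
```

```text
eef [520.2 215.1 170.8] t 25.3 ty-angle from x 1.7871 level-fix rotvec [0.002 0.001 0.   ] F [ 0.4  0.3 -2.3] w 0.312
```

Call:
{"method": "play_rows", "body": {"plan": [[0.3,-1.2,0,0,0,0,-1],[0.3,-1.2,0,0,0,0,-1]]}}

```text
time_s: 25.47
eef_pos: [520.4, 214.1, 170.8]
ee_rot: [0.0, -0.108, 0.994, 0.001]
force: [-1.0, 8.8, -2.5]
grip_width: 0.317
```

Call:
{"method": "play_rows", "body": {"plan": [[0.3,-1.2,0,0,0,0,-1],[0.3,-1.2,0,0,0,0,-1]]}}

```text
time_s: 25.63
eef_pos: [520.4, 214.3, 170.9]
ee_rot: [0.0, -0.109, 0.994, 0.003]
force: [-0.8, 9.9, -2.2]
grip_width: 0.315
```

Call:
{"method": "play_rows", "body": {"plan": [[0.4,-2,0,0,0,0,-1],[0.4,-2,0,0,0,0,-1]]}}

```text
time_s: 25.8
eef_pos: [520.4, 214.4, 170.9]
ee_rot: [0.001, -0.11, 0.994, 0.007]
force: [-1.3, 16.9, -3.3]
grip_width: 0.313
```

Run:
```python
from fit import *
pose()
```

```text
eef [520.4 214.4 170.9] t 25.8 ty-angle from x 1.7903 level-fix rotvec [-0.014 -0.    -0.   ] F [-1.3 16.9 -3.3] w 0.313
```

Call:
{"method": "play_rows", "body": {"plan": [[0,0,0,0,0,0,-1],[1,-4.5,0,-0.01,0,0,-1]], "grip_force": 80}}

```text
time_s: 25.97
eef_pos: [520.4, 214.1, 170.9]
ee_rot: [0.0, -0.11, 0.994, 0.006]
force: [-6.0, 43.2, -3.1]
grip_width: 0.309
```

Run:
```python
from fit import *
pose()
for k in range(8): cap('wrist','w12')
s=pose();print(np.abs(s['dq']).max())
h=(528.6,190,.22);g=cv2.cvtColor(ld('w12')['img'],cv2.COLOR_BGR2GRAY)
for n,l in dict(sf=[0,-74.9,207],sb=[0,-80.9,207],cf=[0,-67.9,207],cb=[0,-73.9,207],cup=[0,-67.5,168]).items(): print(n,proj('w12',frH([l],h))[0].round(1))
r=int(proj('w12',frH([[0,-75,204]],h))[0,1])
for dr in(-4,0,4):print(r+dr,g[r+dr-1:r+dr+2,60:190].mean(0).round().astype(int)[::2].tolist())
```

```text
eef [520.4 214.1 170.9] t 25.97 ty-angle from x 1.7914 level-fix rotvec [-0.011 -0.001 -0.   ] F [-6.  43.2 -3.1] w 0.309
eef [520.4 214.3 170.9] t 26.37 ty-angle from x 1.7921 level-fix rotvec [-0.01  -0.001 -0.   ] F [-2.3 25.7 -2.9] w 0.312
0.0015136479008833362
sf [ 67.  284.6]
sb [ 54.  284.7]
cf [ 82.1 284.4]
cb [ 69.1 284.5]
cup [122.3 253.2]
277 [178, 184, 80, 186, 175, 179, 177, 179, 182, 130, 94, 96, 95, 89, 90, 87, 89, 90, 91, 90, 91, 91, 92, 89, 87, 90, 91, 93, 93, 93, 91, 87, 104, 125, 96, 102, 150, 145, 146, 145, 148, 149, 146, 146, 146, 144, 147, 148, 149, 152, 138, 90, 93, 93, 94, 88, 91, 89, 83, 77, 78, 79, 83, 76, 77]
281 [173, 179, 90, 174, 174, 175, 174, 174, 175, 176, 89, 97, 92, 90, 89, 90, 86, 90, 90, 93, 91, 94, 96, 89, 88, 88, 91, 92, 94, 89, 96, 121, 137, 135, 140, 137, 121, 115, 130, 133, 134, 134, 137, 136, 138, 139, 140, 142, 144, 145, 146, 134, 109, 90, 90, 92, 88, 89, 92, 83, 78, 78, 57, 33, 33]
285 [170, 175, 119, 136, 172, 171, 170, 172, 170, 175, 85, 94, 93, 91, 91, 91, 87, 89, 88, 92, 89, 88, 95, 92, 90, 88, 89, 90, 106, 133, 139, 136, 125, 122, 128, 139, 136, 136, 120, 106, 96, 119, 127, 125, 127, 128, 127, 128, 127, 128, 130, 130, 130, 126, 125, 124, 125, 124, 123, 118, 70, 76, 39, 37, 36]
```

```bash
python3 -c "
from rig import ctrl;print(ctrl.finish_job())"
```

```text
the job is handed in; nothing more can be done
None
```

I put two spacers in the gap, left the other two in the rack, and handed the job in with the gripper still pressing the carrier against the stack. The hand-in gave no verdict.

- **How many plates:** sliding the carrier both ways gave about 16.4 mm of travel. That takes two 7 mm plates and leaves about 2.5 mm, too little for a third.
- **Seating:** both plates bottomed at close to the height worked out from their grip in the rack. The first leaned towards the cup after I let it go, so the second went in behind it, on the shoulder side.
- **Final press:** the carrier stopped at a slide of about 2.6 mm, against a limit of 9 mm. The wrist force held at about 26 N over 0.4 s, with joint speeds near zero, at 26.4 s.
- **Plates upright:** with the carrier pressed, pixel profiles from the wrist camera showed the two lugs side by side with one thin seam, within about 2 mm of the predicted places. I had used all 12 picture views, so I did not see this final state as a picture.
- **Disagreement:** the fingertips sit about 20 mm behind the reported TCP. My first grip therefore closed on top of the ring gear, and I allowed for the offset from then on.
- **Not checked:** I did not look again at the caps, can and wrench at the end. No move went near them.

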